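# Load the rail carrier and start an imaging run

## Robot

A 6-joint arm with a two-finger parallel gripper is mounted at the origin on the work surface. World frame = base frame: x ahead of the robot, y to its left, z up, the work surface at z = 0. Lengths are in m, angles in rad, forces in N, time in s.
With the tool pointing down it reaches from about 0.325 to 0.925 m from the base axis. Payload 3.1 kg.
Tool frame: the origin (TCP) lies at the very end of the fingers, on their centre line; the grasp point (between the pads) lies 19 mm behind it; z points along the fingers, y is the line along which they close (so a half turn about z gives the same grasp; the last joint's range is limited). The gripper opens to 85 mm and grips with 20 to 120 N. Pads are 22 mm wide; open, the fingers measure 114 mm over their backs; the gripper's body (76 mm by 85 mm) begins 54 mm behind the grasp point. The pads swing forward as they close: fully open they stand 13 mm farther back than shut.
Start: joints at [-1.375, 0.217, 1.613, -0, 1.311, -0.112], TCP at [0.189, -0.596, 0.231] pointing down, gripper open.
Joint ranges: [-2.75, 2.75], [-0.78, 2.1], [0.31, 2.55], [-1.13, 4.27], [0.13, 2.63], [-2.58, 2.58]. Speed limits (rad/s): [2.79, 2.79, 3.14, 3.14, 3.14, 3.14].

## Interface

Orientations are given as a unit quaternion [x, y, z, w].
In Python, from cell import monitor, optics, arm, models gives the robot as it stands. The module is installed in compiled form; this text tells all that it offers.
- The arm moves only by the tool drive_tool, never from a script. Its argument "increments" is a list of rows, each a list of 7 numbers: the opening, from -1 (shut) to 1 (fully open), then the shift along the world's x, y, z in units of 0.1 m (1.0 is 0.1 m), then the turn, a rotation vector about the world's x, y, z in units of pi/4 rad (1.0 is pi/4 rad). A call has 1 to 10 rows; each row is the pose to reach, as a shift and turn from the pose commanded when the call began; what a row does not reach only later rows make up. A row lasts 1/8 s, in which the tool goes at most 62.5 mm and 10.7 degrees, less where a joint would pass 70% of its speed; a pose out of reach is approached as far as the arm can. A call with a number of a shift or a turn outside -1 to 1 is refused whole. A call with a gripper value outside its range is refused whole. The fingers move at their own pace and stop on an object; "force" is the grip in N (left out, the last holds). Time passes only in rows, so rows that repeat a pose let the fingers close. It gives the time, the measured TCP pose, the force, the opening and the grip force at its end, in the units of the state.
- monitor.read_state(): the state, without advancing time (a new reading comes with each control period).
- optics.read_camera(name): name is "side" or "top" or "wrist"; returns a dict with "pixels" (400x640x3 uint8, red, green, blue), "fx", "fy", "cx", "cy" (pixels), "world_to_cam" (4x4, takes a point from world to camera coordinates); the wrist camera has in their place "hand_eye" (4x4, takes a point from camera to tool coordinates, whose origin is the TCP and whose axes are the flange's). Camera axes: x right, y down, z forward; pixel columns grow to the right and rows downward; lengths in m; the calibration is good to about 2 mm. A picture is of the moment at which its call begins: read the wrist's pose just before it. There is no depth.
- arm.hand_in(): hands the job in; it is judged then, once.
Trained networks look in a picture, given as the dict that the camera call returned (one of the last four; its "shot" number tells which), for a name from the list of things; names that differ only in an ending like _2 or _b are one class to them, and where a whole thing is asked for, a point or a joint stands for the part that bears it (a point fixed in the world has none). Each returns a list of dicts, best first, with "score" (0 to 1); they miss things now and then, are a little off and sometimes report something else, mostly with a low value. They report only what shows in the picture. A call takes as long as a camera call. They do not tell look-alikes from the thing itself.
- models.regions_of(name, picture): "region" (400x640 bool, what is visible of it) and "location" ([column, row] in pixels, amid what is visible of it).
The state is a dict: "clock": time; "joint_positions": joint angles; "joint_vel": joint speeds; "joint_efforts": joint torques, N m; "ee_pos": TCP position; "tcp_rot": TCP orientation; "wrist_force": force on the tool from outside, world axes, zero at the start; "ft_torque": the same for the moment, N m; "grip_width": finger opening in m; "grasp_force": force on a finger pad.
Only numpy, scipy, OpenCV 4.12 (cv2) and the standard library are available. Lean on these libraries where they do the work, as an engineer would, in place of code of your own. Each camera call takes 0.05 s, during which the arm holds its last target. There are 200 camera calls.

## Task

Prepare an imaging run: push the parked carrier along its rail until it clicks into the loading station (blue plate), and only there lay every green slide cassette flat in its tray. Then push the loaded carrier on to the imaging station (green plate) and, once it has clicked in, turn the lamp dial clockwise to the long green mark. Also put every orange cassette flat on the floor of the orange return bin, and leave the brass objective and the clear dish alone.

Things in the scene. Friction and masses are not known exactly. Their poses are not given: they have to be found in the camera images.
- carrier (a joint): position (m) of the carrier along its rail, growing to the rail's +y: 0 to 0.05 at the start, 0.120 loading station (blue plate), 0.240 imaging station (green plate); stops at -0.01 and 0.255. A spring roller clicks into a notch at each station, drawing it in from about 3 mm either side; about 9 N drives it out; elsewhere it slides with about 1.5 N and stays where left
- tray_floor (a point): centre of the inner floor of the carrier's tray, moving with it; x across the rail, y along it (towards the stations), z up. Flat aluminium open box, 102 (x) x 188 (y) mm inside, walls 5 mm thick and 18 mm high; floor 34 mm above the table. Holds three cassettes side by side, long sides across the rail, 56 mm apart
- fin_top (a point): top centre of the carrier's blue push fin: upright plate 44 (x) x 14 (y, along the rail) mm outside the tray's -y end wall, 106 mm from the tray's centre; its top is 90 mm above the table, 38 mm above the tray walls. Can be pinched from above or pushed; axes as tray_floor
- load_station (a point): where tray_floor is when the carrier is at the loading station; fixed to the rail, y along the rail. A blue plate lies on the table on the near side of the rail here; a white pointer on the carrier's near side then stands over it
- image_station (a point): where tray_floor is when the carrier is at the imaging station, 120 mm farther to +y, marked by a green plate. A fixed objective on a block stands beyond, from 88 mm past the rail's centre line, 99 mm high
- green1: a slide cassette: black block 80 (its x) x 36 (its y) x 22 mm high, green on top, with an upright green grip fin on top of it, 44 (along x) x 12 (along y) mm and 28 mm high, so its top is 50 mm above the underside; 0.11 kg; origin at the centre of the underside, z up when flat; it lies flat on the table at the start; may be absent
- green2: a slide cassette: black block 80 (its x) x 36 (its y) x 22 mm high, green on top, with an upright green grip fin on top of it, 44 (along x) x 12 (along y) mm and 28 mm high, so its top is 50 mm above the underside; 0.11 kg; origin at the centre of the underside, z up when flat; it lies flat on the table at the start; may be absent
- green3: a slide cassette: black block 80 (its x) x 36 (its y) x 22 mm high, green on top, with an upright green grip fin on top of it, 44 (along x) x 12 (along y) mm and 28 mm high, so its top is 50 mm above the underside; 0.11 kg; origin at the centre of the underside, z up when flat; it lies flat on the table at the start; may be absent
- orange1: a slide cassette: black block 80 (its x) x 36 (its y) x 22 mm high, orange on top, with an upright orange grip fin on top of it, 44 (along x) x 12 (along y) mm and 28 mm high, so its top is 50 mm above the underside; 0.11 kg; origin at the centre of the underside, z up when flat; it lies flat on the table at the start; may be absent
- orange2: a slide cassette: black block 80 (its x) x 36 (its y) x 22 mm high, orange on top, with an upright orange grip fin on top of it, 44 (along x) x 12 (along y) mm and 28 mm high, so its top is 50 mm above the underside; 0.11 kg; origin at the centre of the underside, z up when flat; it lies flat on the table at the start; may be absent
- orange3: a slide cassette: black block 80 (its x) x 36 (its y) x 22 mm high, orange on top, with an upright orange grip fin on top of it, 44 (along x) x 12 (along y) mm and 28 mm high, so its top is 50 mm above the underside; 0.11 kg; origin at the centre of the underside, z up when flat; it lies flat on the table at the start; may be absent
- return_bin_in (a point): centre of the inner floor of the fixed orange return bin: open box 140 (x) x 160 (y) mm inside, walls 5 mm thick, rim 45 mm above the table; floor 5 mm above the table. It stands left or right of the work area; takes three cassettes side by side, long sides along x, 50 mm apart
- dial (a joint): angle (rad) of the lamp dial, 0 to 4.2, growing clockwise seen from above. The scale has 13 marks 0.35 rad apart from 0 to 4.2; the long green one is the seventh, at 2.1. Stays where it is left, turns with about 0.05 N m
- dial_top (a point): top centre, on the axis, of the dial's grip bar: 60 (x) x 12 (y) mm, 26 mm high, on a disc 64 mm across and 10 mm high, on the fixed white lamp controller (150 x 150 x 60 mm) left or right of the work area. 96 mm above the table. Turns with the dial; its -x end has the orange pointer line
- objective: brass microscope objective standing on the table, 32 mm diameter, 52 mm high, origin at the centre of its underside, a bystander to leave alone
- dish: clear flat dish, 60 mm diameter, 15 mm high, origin at the centre of its underside, a bystander to leave alone
Things that resemble listed ones, but are neither listed nor needed, are in the scene too. Leave any pink or purple look-alike of the green2 alone.

How it is judged:
On the way, in this order (a step that is already met when the one before it is completed fails the run):
1. the carrier is clicked into the loading station (value of joint carrier between 0.117 and 0.123 m), for 0.2 s.
2. every green cassette lies flat in the tray and is let go, the carrier still at the loading station (all of step 1 and x of green1 in the frame of tray_floor between -0.045 and 0.045 m and y of green1 in the frame of tray_floor between -0.09 and 0.09 m and z of each of green1, green2, green3 in the frame of tray_floor below 0.01 m and angle between each of green1, green2, green3's own z axis and vertical below 0.2 rad and x of green2 in the frame of tray_floor between -0.045 and 0.045 m and y of green2 in the frame of tray_floor between -0.09 and 0.09 m and x of green3 in the frame of tray_floor between -0.045 and 0.045 m and y of green3 in the frame of tray_floor between -0.09 and 0.09 m and contact force between the fingers and green1 below 0.1 N and contact force between the fingers and green2 below 0.1 N and contact force between the fingers and green3 below 0.1 N), for 0.2 s.
3. the loaded carrier is clicked into the imaging station (value of joint carrier between 0.237 and 0.243 m and x of green1 in the frame of tray_floor between -0.045 and 0.045 m and y of green1 in the frame of tray_floor between -0.09 and 0.09 m and z of each of green1, green2, green3 in the frame of tray_floor below 0.01 m and angle between each of green1, green2, green3's own z axis and vertical below 0.2 rad and x of green2 in the frame of tray_floor between -0.045 and 0.045 m and y of green2 in the frame of tray_floor between -0.09 and 0.09 m and x of green3 in the frame of tray_floor between -0.045 and 0.045 m and y of green3 in the frame of tray_floor between -0.09 and 0.09 m), for 0.2 s.
4. the lamp dial points at the long green mark, the carrier still at the imaging station (value of joint dial between 2 and 2.2 rad and value of joint carrier between 0.237 and 0.243 m), for 0.2 s.
At the end, for the whole second after the job is handed in: Carrier at 0.240 within 3 mm; every green cassette present flat in the tray and every orange one flat on the return bin's floor (tilt under 0.2 rad, underside under 10 mm above that floor), at rest; dial at 2.1 within 0.1 rad (all of step 4 and x of green1 in the frame of tray_floor between -0.045 and 0.045 m and y of green1 in the frame of tray_floor between -0.09 and 0.09 m and z of each of green1, green2, green3 in the frame of tray_floor below 0.01 m and angle between each of green1, green2, green3, orange1, orange2, orange3's own z axis and vertical below 0.2 rad and x of green2 in the frame of tray_floor between -0.045 and 0.045 m and y of green2 in the frame of tray_floor between -0.09 and 0.09 m and x of green3 in the frame of tray_floor between -0.045 and 0.045 m and y of green3 in the frame of tray_floor between -0.09 and 0.09 m and x of orange1 in the frame of return_bin_in between -0.06 and 0.06 m and y of orange1 in the frame of return_bin_in between -0.07 and 0.07 m and z of each of orange1, orange2, orange3 in the frame of return_bin_in below 0.01 m and x of orange2 in the frame of return_bin_in between -0.06 and 0.06 m and y of orange2 in the frame of return_bin_in between -0.07 and 0.07 m and x of orange3 in the frame of return_bin_in between -0.06 and 0.06 m and y of orange3 in the frame of return_bin_in between -0.07 and 0.07 m and linear speed of each of green1, green2, green3, orange1, orange2, orange3 below 0.02 m/s); the robot touches nothing.
It fails at once if the brass objective is pushed more than 5 cm or knocked over (distance of objective from where it was at the start of the episode above 0.05 m or angle between objective's own z axis and vertical above 0.6 rad).
It fails at once if the dish is pushed more than 5 cm or knocked over (distance of dish from where it was at the start of the episode above 0.05 m or angle between dish's own z axis and vertical above 0.6 rad).
Of green1, green2, green3 only 2 to 3 are there at a start; the rules pass over those that are not, and their reading is None.
Of orange1, orange2, orange3 only 2 to 3 are there at a start; the rules pass over those that are not, and their reading is None.
At some moment in a run one of green1, green2, green3, orange1, orange2, orange3 may be knocked a few centimetres aside while the robot is not near it.
Once in a run the grip may slacken for a moment while it holds something.
It also fails if it takes over 210 s, if anything falls off the work surface, if the arm or the gripper's body presses on something with over 40 N, if the wrist force passes 120 N, or if a joint passes its speed limit or range.

## Working session

There is one attempt and no reset: what is moved stays moved. The work goes in short steps, Python scripts to look and compute and a tool call to move; the robot and the scene stay as the last step left them, time stands still between calls to the robot, and variables do not carry over. Pictures are saved under pics/ and viewed, at most 14 in all, crops included, and the job is handed in when it is done.

Besides the shell and the picture viewer there is one more tool, called after "Request:" in YAML: its name, and indented under it one key for each argument. drive_tool: Moves the arm, as the interface text tells. Its arguments: {"type":"object","properties":{"increments":{"type":"array","items":{"type":"array","items":{"type":"number","minimum":-1,"maximum":1}}},"force":{"type":"number"}},"required":["increments"]}

```bash
mkdir -p pics
cat > h.py <<'E'
import numpy as np, cv2
from scipy.spatial.transform import Rotation as R
from cell import monitor, optics, arm, models
def shot(n):
    p=optics.read_camera(n); return p
def save(p,name,crop=None,scale=1):
    im=p["pixels"][:,:,::-1]
    if crop: im=im[crop[1]:crop[3],crop[0]:crop[2]]
    if scale!=1: im=cv2.resize(im,None,fx=scale,fy=scale,interpolation=cv2.INTER_CUBIC)
    cv2.imwrite("pics/"+name,im)
def w2c(p,st=None):
    if "world_to_cam" in p: return np.array(p["world_to_cam"])
    T=np.eye(4);T[:3,:3]=R.from_quat(st["tcp_rot"]).as_matrix();T[:3,3]=st["ee_pos"]
    return np.linalg.inv(T@np.array(p["hand_eye"]))
def px2w(p,uv,z,st=None):
    M=np.linalg.inv(w2c(p,st)); d=np.array([(uv[0]-p["cx"])/p["fx"],(uv[1]-p["cy"])/p["fy"],1])
    d=M[:3,:3]@d; o=M[:3,3]; return o+d*(z-o[2])/d[2]
def w2px(p,X,st=None):
    c=(w2c(p,st)@np.append(X,1))[:3]; return np.array([p["fx"]*c[0]/c[2]+p["cx"],p["fy"]*c[1]/c[2]+p["cy"]])
E
python3 - <<'E'
from h import *
t=shot("top"); s=shot("side"); save(t,"top0.png"); save(s,"side0.png")
for p in(t,s): print(np.linalg.inv(w2c(p))[:3].round(3).tolist(),p["fx"])
for n in["green1","orange1","carrier","tray_floor","fin_top","dial","dial_top","return_bin_in","objective","dish"]:
    try:
        for d in models.regions_of(n,t): print(n,round(d["score"],2),np.round(d["location"]),d["region"].sum(),px2w(t,d["location"],0.03).round(3)[:2])
    except Exception as e: print(n,e)
E
```

```text
[[0.018, -0.999, 0.048, 0.42], [-1.0, -0.017, 0.01, -0.001], [-0.009, -0.048, -0.999, 1.222]] 437.21991430989925
[[-0.855, -0.274, 0.44, 0.044], [-0.518, 0.42, -0.745, 0.716], [0.019, -0.865, -0.501, 0.583]] 422.15819495051767
green1 0.92 [336. 197.] 390 [ 0.472 -0.039]
green1 0.91 [400. 196.] 417 [ 0.477 -0.215]
green1 0.9 [384. 263.] 418 [ 0.295 -0.173]
green1 0.58 [312. 238.] 376 [0.36  0.025]
orange1 0.78 [307. 187.] 410 [0.498 0.041]
orange1 0.76 [276. 191.] 386 [0.487 0.125]
orange1 0.63 [246. 189.] 399 [0.491 0.208]
carrier 0.67 [351. 133.] 3294 [ 0.649 -0.078]
carrier 0.43 [319. 130.] 7149 [0.657 0.01 ]
tray_floor 0.83 [350. 136.] 3365 [ 0.641 -0.075]
fin_top 0.75 [348. 134.] 3239 [ 0.646 -0.071]
dial 0.84 [463. 211.] 487 [ 0.44  -0.386]
dial_top 0.91 [461. 210.] 499 [ 0.444 -0.379]
dial_top 0.23 [338. 198.] 388 [ 0.468 -0.044]
return_bin_in 0.91 [183. 208.] 3728 [0.436 0.379]
objective 0.6 [372. 225.] 140 [ 0.398 -0.137]
objective 0.27 [336. 198.] 393 [ 0.471 -0.04 ]
dish 0.78 [271. 232.] 300 [0.375 0.137]
dish 0.55 [185. 206.] 3648 [0.44  0.374]
```

View pics/top0.png

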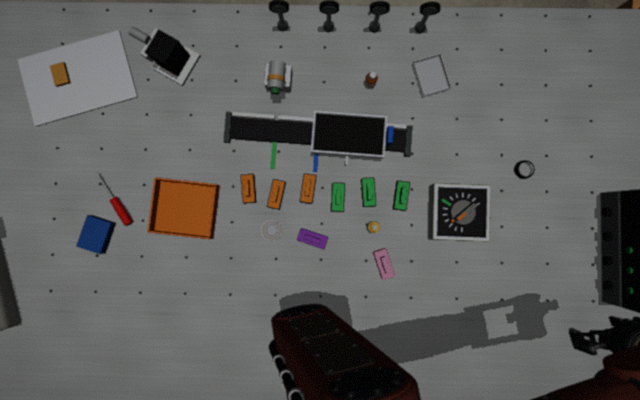

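View pics/side0.png

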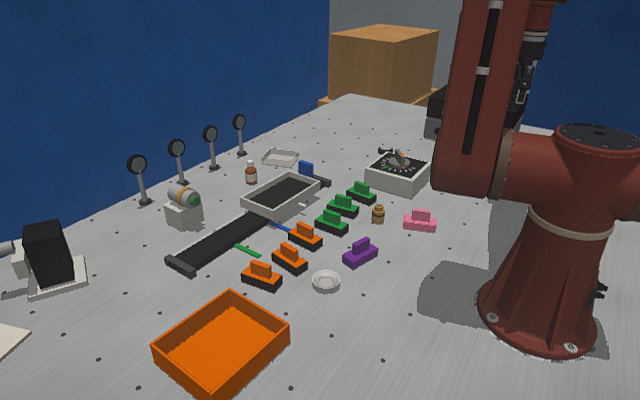

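The top view shows the green cassettes at (337,197), (369,192) and (401,195), and the orange ones at (248,188), (276,193) and (307,187). The look-alikes are pink (384,263) and purple (312,238); their colours rule them out. The tray is at (349,134) with its fin at (390,134), and the dial is at (461,211). I'll confirm in an enlarged crop and fit poses.

```bash
cat >> h.py <<'E'
from scipy.optimize import minimize
def boxpts(x0,x1,y0,y1,zs): return np.array([[x,y,z] for x in(x0,x1) for y in(y0,y1) for z in zs])
def poly(p,P,pose,st,S=4):
    c,s=np.cos(pose[2]),np.sin(pose[2])
    Q=[w2px(p,[pose[0]+c*a-s*b,pose[1]+s*a+c*b,z],st) for a,b,z in P]
    return cv2.convexHull((np.array(Q)*S).astype(np.float32)).round().astype(np.int32)
def mask(p,col):
    hsv=cv2.cvtColor(p["pixels"],cv2.COLOR_RGB2HSV); H,S,V=[hsv[...,i].astype(int) for i in range(3)]
    lo,hi={"green":(50,75),"orange":(8,18),"blue":(105,122)}[col]
    return (H>=lo)&(H<=hi)&(S>120)&(V>50)
def fit(p,m,parts,x0,st=None,S=4,bounds=80):
    u=w2px(p,[x0[0],x0[1],.03],st).round().astype(int); h=bounds
    a,b=max(u[0]-h,0),max(u[1]-h,0); sub=m[b:b+2*h,a:a+2*h].astype(np.uint8)
    big=cv2.resize(sub,None,fx=S,fy=S,interpolation=cv2.INTER_NEAREST)
    def cost(q):
        im=np.zeros_like(big)
        for P in parts: cv2.fillPoly(im,[poly(p,P,q,st,S)-np.array([a,b])*S+S//2],1)
        return 1-(im&big).sum()/max((im|big).sum(),1)
    best=min((minimize(cost,[x0[0],x0[1],x0[2]+d],method="Nelder-Mead",options=dict(initial_simplex=np.array([[x0[0],x0[1],x0[2]+d],[x0[0]+.01,x0[1],x0[2]+d],[x0[0],x0[1]+.01,x0[2]+d],[x0[0],x0[1],x0[2]+d+.15]]),xatol=2e-4,fatol=1e-4)) for d in(-.3,0,.3)),key=lambda r:r.fun)
    return best.x,best.fun
def cassparts(z=0): return [boxpts(-.04,.04,-.018,.018,[z+.022]),boxpts(-.022,.022,-.006,.006,[z+.022,z+.05])]
def cass(p,col,z=0,st=None,minpx=150,maxpx=1500):
    m=mask(p,col); n,l,s,c=cv2.connectedComponentsWithStats(m.astype(np.uint8)); out=[]
    for i in range(1,n):
        if minpx<s[i,4]<maxpx:
            X=px2w(p,c[i],z+.03,st)
            x,f=fit(p,l==i,cassparts(z),[X[0],X[1],0],st); out.append((x.round(4).tolist(),round(f,2),c[i].round().tolist(),int(s[i,4])))
    return out
E
python3 - <<'E'
from h import *
t=shot("top")
print("green",*cass(t,"green"),sep="\n"); print("orange",*cass(t,"orange"),sep="\n")
save(t,"crop1.png",(215,95,415,280),3.2)
im=np.hstack([cv2.resize(t["pixels"][100:170,300:420,::-1],None,fx=5,fy=5,interpolation=2)[:350], cv2.resize(t["pixels"][180:245,428:494,::-1],(200,350//350*197),interpolation=2) if 0 else np.zeros((350,1,3),np.uint8)])
d=cv2.resize(t["pixels"][180:245,428:494,::-1],None,fx=4,fy=4,interpolation=2); c=np.zeros((620,600,3),np.uint8); c[:350,:600]=im[:,:600]; c[355:355+d.shape[0],:d.shape[1]]=d
b=cv2.resize(t["pixels"][172:243,143:223,::-1],None,fx=3.5,fy=3.5,interpolation=2); c[355:355+b.shape[0],300:300+b.shape[1]]=b
cv2.imwrite("pics/crop2.png",c[:600])
E
```

```text
green
([0.4895, -0.1274, 0.0734], np.float64(0.14), [368.0, 192.0], 333)
([0.4815, -0.2176, -0.1542], np.float64(0.19), [401.0, 195.0], 316)
([0.475, -0.0436, -0.0191], np.float64(0.17), [338.0, 197.0], 324)
orange
([0.7979, 0.7379, 0.2735], np.float64(0.27), [59.0, 74.0], 297)
([0.4932, 0.2045, 0.0768], np.float64(0.09), [248.0, 188.0], 351)
([0.496, 0.0391, -0.1376], np.float64(0.1), [308.0, 188.0], 344)
([0.4784, 0.1271, -0.2016], np.float64(0.11), [276.0, 194.0], 345)
```

View pics/crop1.png

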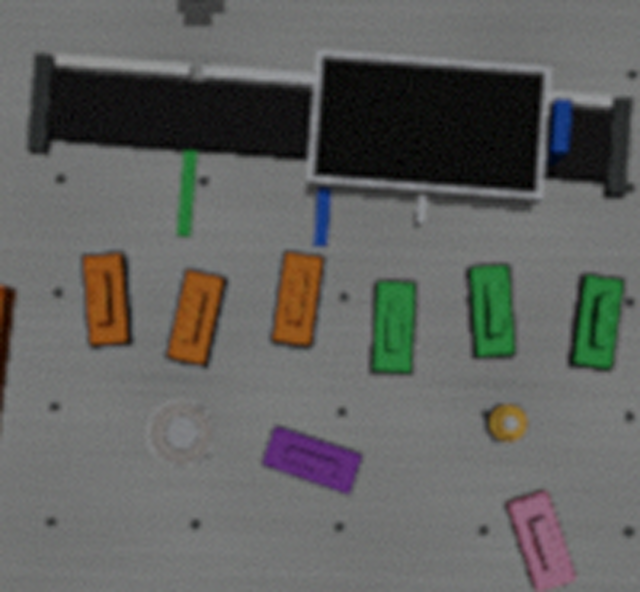

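View pics/crop2.png

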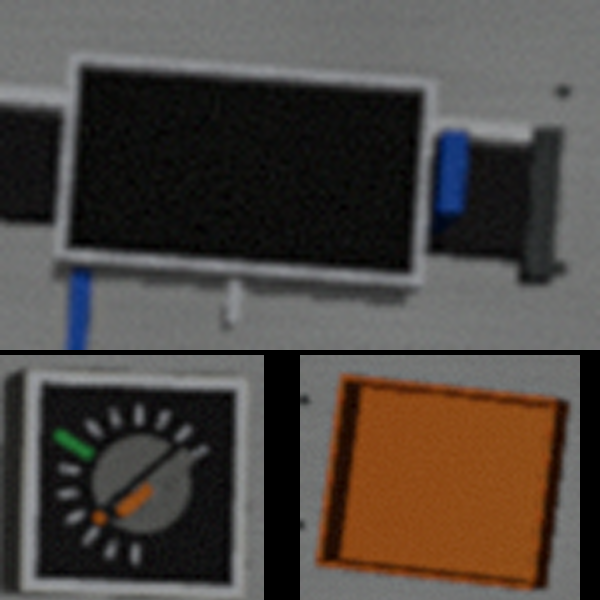

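The crop shows three green and three orange cassettes in a row, with purple and pink clearly different. The carrier's pointer at (346,160) has to reach the blue plate at (316,160). The dial pointer points lower-left, at about mark 3.4, and the green mark is the seventh one clockwise. Next I'll compute the frames.

Run:
```python
from h import *
t=shot("top")
c=np.array([(70,55),(438,83),(423,283),(55,250)])/5+[300,100]
W=np.array([px2w(t,u,.052) for u in c]);print("tray",W.mean(0).round(4),"y-axis edges",[np.round(np.degrees(np.arctan2(*(W[a]-W[b])[:2])),1) for a,b in((0,1),(3,2))],[np.linalg.norm(W[a]-W[b]).round(3) for a,b in((0,1),(1,2),(2,3),(3,0))])
m=mask(t,"blue");m[:,410:]=0;m[:,:300]=0;n,l,s,cc=cv2.connectedComponentsWithStats(m.astype(np.uint8))
for i in range(1,n):
    if s[i,4]>15: print("blue",cc[i].round(1),s[i,4],px2w(t,cc[i],.09).round(4),px2w(t,cc[i],.002).round(4))
m=mask(t,"green");n,l,s,cc=cv2.connectedComponentsWithStats(m.astype(np.uint8))
for i in range(1,n):
    if 15<s[i,4]<200: print("green",cc[i].round(1),s[i,4],px2w(t,cc[i],.002).round(4), px2w(t,cc[i],.06).round(4))
print("pointer",px2w(t,[346.4,160],.03).round(4))
b=(np.array([(342,375),(567,402),(547,588),(317,562)])-[300,355])/3.5+[143,172]
B=np.array([px2w(t,u,.045) for u in b]);print("bin",B.mean(0).round(4),[np.linalg.norm(B[a]-B[b]).round(3) for a,b in((0,1),(1,2),(2,3),(3,0))],[np.round(np.degrees(np.arctan2(*(B[a]-B[b])[:2])),1) for a,b in((0,1),(3,2))])
d=np.array([142,483-355])/4+[428,180]; print("dial",px2w(t,d,.07).round(4))
s=monitor.read_state();print(s["clock"],s["ee_pos"],R.from_quat(s["tcp_rot"]).as_matrix().round(3).tolist(),s["joint_positions"])
```

```text
tray [ 0.6432 -0.0714  0.052 ] y-axis edges [np.float64(3.5), np.float64(4.2)] [np.float64(0.199), np.float64(0.109), np.float64(0.199), np.float64(0.106)]
blue [390.1 134.5] 99 [ 0.6349 -0.1755  0.09  ] [ 0.6516 -0.189   0.002 ]
blue [315.3 162.2] 68 [0.5594 0.0181 0.09  ] [0.5702 0.0196 0.002 ]
green [274.4  89.6] 23 [0.7746 0.139  0.002 ] [0.7578 0.1324 0.06  ]
green [273.  154.4] 89 [0.5901 0.1387 0.002 ] [0.582 0.132 0.06 ]
green [445.9 201.8] 39 [ 0.4653 -0.346   0.002 ] [ 0.4632 -0.3296  0.06  ]
pointer [ 0.5741 -0.066   0.03  ]
bin [0.4344 0.3712 0.045 ] [np.float64(0.176), np.float64(0.144), np.float64(0.179), np.float64(0.145)] [np.float64(5.9), np.float64(5.4)]
dial [ 0.4368 -0.373   0.07  ]
0.7 [ 0.18936504 -0.59565252  0.23132469] [[0.953, 0.303, 0.0], [0.303, -0.953, -0.0], [-0.0, 0.0, -1.0]] [-1.37522033e+00  2.16883258e-01  1.61337317e+00  2.94786120e-06
  1.31129101e+00 -1.12198130e-01]
```

Request:
drive_tool:
  increments:
    - [1,0.9,0.84,0,0,0,-0.24]
    - [1,0.9,0.84,0,0,0,-0.48]
    - [1,0.9,0.84,0,0,0,-0.48]
  force: 40

```text
clock: 1.08
ee_pos: [0.2819, -0.509, 0.2313]
tcp_rot: [0.999, -0.033, 0.0, -0.001]
wrist_force: [-0.9, -0.8, -0.3]
grip_width: 0.0858
grasp_force: 0.0
```

Request:
drive_tool:
  increments:
    - [1,0.9,0.84,0,0,0,0]
    - [1,0.9,0.84,0,0,0,0]
    - [1,0.9,0.84,0,0,0,0]

```text
clock: 1.45
ee_pos: [0.3714, -0.4257, 0.2314]
tcp_rot: [0.999, -0.032, 0.0, -0.0]
wrist_force: [-0.6, -1.1, -0.2]
grip_width: 0.0857
grasp_force: 0.0
```

Request:
drive_tool:
  increments:
    - [1,0.9,0.84,0,0,0,0]
    - [1,0.9,0.84,0,0,0,0]
    - [1,0.9,0.84,0,0,0,0]

```text
clock: 1.82
ee_pos: [0.461, -0.3426, 0.2315]
tcp_rot: [0.999, -0.032, 0.0, 0.0]
wrist_force: [-0.1, 0.0, -0.8]
grip_width: 0.0857
grasp_force: 0.0
```

Request:
drive_tool:
  increments:
    - [1,0.9,0.84,0,0,0,0]
    - [1,0.9,0.84,0,0,0,0]
    - [1,0.9,0.84,0,0,0,0]

```text
clock: 2.2
ee_pos: [0.5508, -0.2593, 0.2313]
tcp_rot: [0.999, -0.033, 0.0, 0.0]
wrist_force: [-0.2, -0.2, -0.5]
grip_width: 0.0855
grasp_force: 0.0
```

Request:
drive_tool:
  increments:
    - [0,0.86,0.84,0,0,0,0]
    - [0,0.86,0.84,0,0,0,0]
    - [0,0.86,0.84,0,0,0,0]
    - [0,0.86,0.84,0,0,0,0]
    - [0,0.86,0.84,0,0,0,0]

```text
clock: 2.82
ee_pos: [0.6341, -0.178, 0.2312]
tcp_rot: [0.999, -0.036, -0.0, 0.0]
wrist_force: [-0.1, -0.5, -0.2]
grip_width: 0.0428
grasp_force: 0.0
```

Run:
```python
from h import *
s=monitor.read_state();w=shot("wrist");save(w,"w1.png")
m=mask(w,"blue");n,l,st,cc=cv2.connectedComponentsWithStats(m.astype(np.uint8))
for i in range(1,n):
    if st[i,4]>150: print("blue",cc[i].round(1),st[i].tolist(),px2w(w,cc[i],.09,s).round(4),px2w(w,cc[i],.002,s).round(4))
print(s["clock"],s["ee_pos"].round(4),s["grip_width"],R.from_quat(s["tcp_rot"]).as_matrix().round(3)[0].tolist(),s["wrist_force"],np.array(w["hand_eye"]).round(3).tolist())
```

```text
blue [319.3 182.4] [312, 153, 16, 58, 831] [ 0.6436 -0.1765  0.09  ] [ 0.6222 -0.1742  0.002 ]
blue [166.1 242.9] [160, 233, 13, 21, 221] [ 0.5958 -0.0288  0.09  ] [0.5596 0.0195 0.002 ]
2.825 [ 0.6341 -0.178   0.2312] 0.042758380687327284 [0.997, -0.072, -0.001] [-0.13222109 -0.45476091 -0.15698728] [[-0.001, -0.953, -0.304, 0.079], [1.0, -0.001, -0.0, 0.001], [0.0, -0.304, 0.953, -0.142], [0.0, 0.0, 0.0, 1.0]]
```

View pics/w1.png

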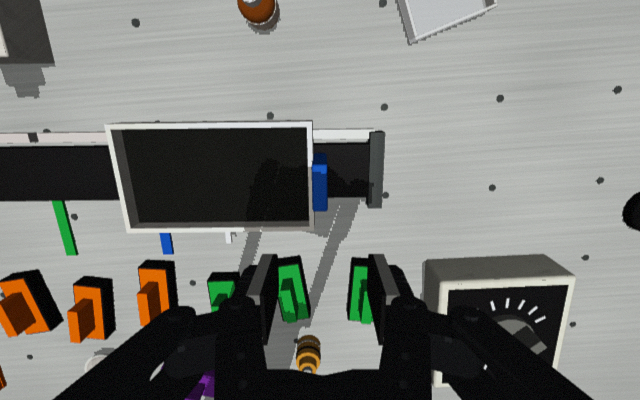

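The fin top is at (320,178) and lines up with the fingers. I'll lower, pinch and push about 86 mm.

Request:
drive_tool:
  increments:
    - [0,0.04,0.01,-0.84,0,0,0]
    - [0,0.04,0.01,-0.84,0,0,0]
    - [0,0.04,0.01,-0.84,0,0,0]

```text
clock: 3.25
ee_pos: [0.637, -0.1745, 0.1445]
tcp_rot: [0.999, -0.035, -0.003, -0.001]
wrist_force: [0.5, -0.2, -0.0]
grip_width: 0.0423
grasp_force: 0.0
```

Request:
drive_tool:
  increments:
    - [0,0,0,-0.42,0,0,0]
    - [0,0,0,-0.84,0,0,0]
    - [0,0,0,-0.84,0,0,0]
    - [-1,0,0,-0.84,0,0,0]
    - [-1,0,0,-0.84,0,0,0]
    - [-1,0,0,-0.84,0,0,0]
    - [-1,0,0,-0.84,0,0,0]
    - [-1,0,0,-0.84,0,0,0]

```text
clock: 4.25
ee_pos: [0.642, -0.1758, 0.0672]
tcp_rot: [0.999, -0.034, 0.003, 0.001]
wrist_force: [-0.6, 0.3, 6.4]
grip_width: 0.0134
grasp_force: 41.1
```

Request:
drive_tool:
  increments:
    - [-1,0.01,0.2,0,0,0,0]
    - [-1,0.03,0.4,0,0,0,0]
    - [-1,0.04,0.6,0,0,0,0]
    - [-1,0.05,0.75,0,0,0,0]
    - [-1,0.06,0.86,0,0,0,0]
    - [-1,0.06,0.86,0,0,0,0]
    - [-1,0.06,0.86,0,0,0,0]

```text
clock: 5.12
ee_pos: [0.647, -0.0915, 0.0671]
tcp_rot: [0.999, -0.034, 0.002, 0.002]
wrist_force: [-3.9, -5.3, 8.0]
grip_width: 0.0133
grasp_force: 41.6
```

Run:
```python
from h import *
s=monitor.read_state();t=shot("top");w=shot("wrist")
print(s["clock"],s["ee_pos"].round(4),s["grip_width"],s["wrist_force"])
a=cv2.resize(t["pixels"][95:175,260:400,::-1],None,fx=5,fy=5,interpolation=2)
cv2.imwrite("pics/t2.png",a)
```

```text
5.125 [ 0.647  -0.0915  0.0671] 0.013262032239681256 [-3.8506422  -5.30261258  8.04969222]
```

View pics/t2.png

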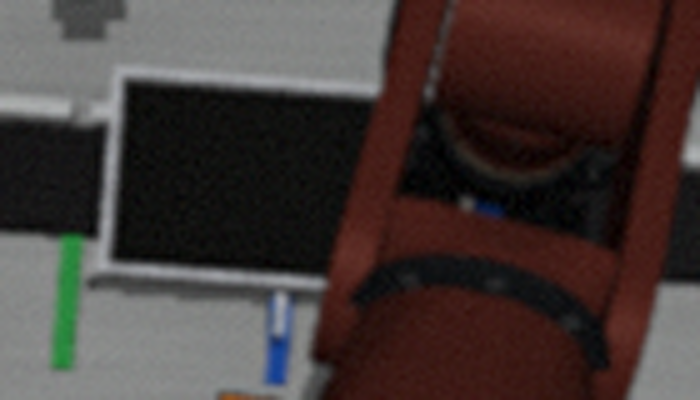

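The pointer (281,310) stands over the blue plate (277,370). I'll let go, so that the notch can centre the carrier, and rise.

Request:
drive_tool:
  increments:
    - [0,0,0,0,0,0,0]
    - [0,0,0,0,0,0,0]
    - [0,0,0,0,0,0,0]
    - [0,0,0,0.5,0,0,0]
    - [0,0,0,1,0,0,0]
    - [0,0,0,1,0,0,0]

```text
clock: 5.98
ee_pos: [0.6495, -0.0893, 0.1696]
tcp_rot: [0.999, -0.034, 0.006, 0.001]
wrist_force: [0.9, 0.6, -0.5]
grip_width: 0.0425
grasp_force: 0.0
```

Request:
drive_tool:
  increments:
    - [0,-0.5,-0.6,0.3,0,0,0]
    - [0,-0.9,-0.9,0.3,0,0,0]
    - [0,-0.9,-0.9,0.3,0,0,0]
    - [0,-0.9,-0.9,0.3,0,0,0]

```text
clock: 6.48
ee_pos: [0.5548, -0.1785, 0.1923]
tcp_rot: [0.999, -0.035, -0.0, -0.001]
wrist_force: [-0.4, 0.2, -0.7]
grip_width: 0.0427
grasp_force: 0.0
```

```bash
cat >> h.py <<'E'
def carrier(p):
    # compare wide: tray wall bright outline corners by fit of tray outline (interior dark floor mask)
    g=cv2.cvtColor(p["pixels"],cv2.COLOR_RGB2GRAY)
    return g
def blobs(p,col,z,lo=15,hi=2000,st=None):
    m=mask(p,col);n,l,s,cc=cv2.connectedComponentsWithStats(m.astype(np.uint8))
    for i in range(1,n):
        if lo<s[i,4]<hi: print(col,cc[i].round(1),s[i,4],px2w(p,cc[i],z,st).round(4))
E
python3 - <<'E'
from h import *
s=monitor.read_state();t=shot("top")
print(s["clock"],s["ee_pos"].round(4),s["grip_width"],s["wrist_force"])
blobs(t,"blue",.09)
print("green",*cass(t,"green"),sep="\n"); print("orange",*cass(t,"orange"),sep="\n")
cv2.imwrite("pics/t3.png",cv2.resize(t["pixels"][95:245,240:440,::-1],None,fx=4,fy=4,interpolation=2))
E
```

```text
6.475 [ 0.5548 -0.1785  0.1923] 0.04273233937517815 [-0.43226735  0.17884713 -0.7151735 ]
blue [357.9 132.2] 96 [ 0.6399 -0.0915  0.09  ]
blue [315.1 166.6] 34 [0.5478 0.0183 0.09  ]
blue [ 93.5 234. ] 826 [0.3627 0.5898 0.09  ]
green
([0.4731, -0.0435, -0.0022], np.float64(0.16), [338.0, 197.0], 327)
orange
([0.7984, 0.7374, 0.2682], np.float64(0.27), [59.0, 74.0], 302)
([0.4929, 0.2043, 0.0897], np.float64(0.09), [248.0, 188.0], 351)
([0.4967, 0.039, -0.1372], np.float64(0.11), [308.0, 188.0], 342)
([0.4784, 0.1271, -0.2016], np.float64(0.11), [276.0, 194.0], 345)
```

View pics/t3.png

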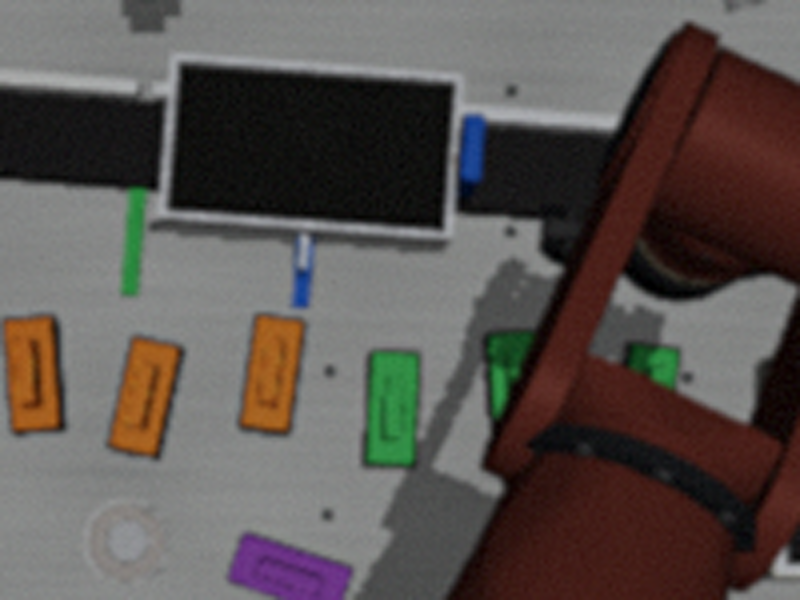

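The pointer sits over the blue plate and the fin moved 84 mm, so the carrier is at the loading station. While I'm here I'll check the alignment, then pick green A.

Run:
```python
from h import *
t=shot("top")
c=np.array([(170,55),(463,75),(450,240),(158,217)])/4+[240,95]
W=np.array([px2w(t,u,.052) for u in c]);print("tray",W.mean(0).round(4),[np.linalg.norm(W[a]-W[b]).round(3) for a,b in((0,1),(1,2),(2,3),(3,0))])
print("pointer",px2w(t,np.array([304,252])/4+[240,95],.03).round(4))
print("orangebin",*[ (x) for x in [px2w(t,d["location"],.005).round(4) for d in models.regions_of("return_bin_in",t)]])
s=monitor.read_state();print(s["ee_pos"],R.from_quat(s["tcp_rot"]).as_matrix()[:2,0])
```

```text
tray [0.6469 0.0142 0.052 ] [np.float64(0.199), np.float64(0.112), np.float64(0.197), np.float64(0.111)]
pointer [0.5782 0.0174 0.03  ]
orangebin [0.437  0.3815 0.005 ]
[ 0.55591602 -0.17759041  0.19253966] [ 0.99769492 -0.06785552]
```

Request:
drive_tool:
  increments:
    - [0.2,-0.73,-0.39,-0.3,0,0,-0.1]
    - [0.2,-0.73,-0.39,-0.9,0,0,-0.1]
    - [0.2,-0.73,-0.39,-0.9,0,0,-0.1]
    - [0.2,-0.73,-0.39,-0.9,0,0,-0.1]

```text
clock: 7.12
ee_pos: [0.4831, -0.217, 0.1031]
tcp_rot: [0.997, -0.073, -0.0, -0.0]
wrist_force: [0.8, 0.2, 1.2]
grip_width: 0.0512
grasp_force: 0.0
```

Request:
drive_tool:
  increments:
    - [0.2,0,0,-0.3,0,0,0]
    - [0.2,0,0,-0.6,0,0,0]
    - [0.2,0,0,-0.77,0,0,0]
    - [0.2,0,0,-0.77,0,0,0]
    - [-1,0,0,-0.77,0,0,0]
    - [-1,0,0,-0.77,0,0,0]
    - [-1,0,0,-0.77,0,0,0]
    - [-1,0,0,-0.77,0,0,0]
    - [-1,0,0,-0.77,0,0,0]

```text
clock: 8.25
ee_pos: [0.4835, -0.2184, 0.0276]
tcp_rot: [0.997, -0.074, 0.001, 0.001]
wrist_force: [0.0, 0.4, 5.3]
grip_width: 0.011
grasp_force: 44.8
```

Request:
drive_tool:
  increments:
    - [-1,0,0,0.4,0,0,0]
    - [-1,0,0,0.8,0,0,0]
    - [-1,0,0,1,0,0,0]

```text
clock: 8.62
ee_pos: [0.4829, -0.218, 0.1282]
tcp_rot: [0.997, -0.074, 0.001, 0.001]
wrist_force: [0.5, 0.4, -1.3]
grip_width: 0.0114
grasp_force: 43.8
```

Request:
drive_tool:
  increments:
    - [-1,0.3,0.3,0.5,0,0,0.1]
    - [-1,0.6,0.6,0.8,0,0,0.1]
    - [-1,0.8,0.88,0.9,0,0,0.1]
    - [-1,0.8,0.88,0.9,0,0,0.1]

```text
clock: 9.12
ee_pos: [0.5636, -0.1279, 0.2171]
tcp_rot: [0.999, -0.033, 0.001, 0.0]
wrist_force: [-1.0, 0.2, -1.0]
grip_width: 0.0109
grasp_force: 43.8
```

Request:
drive_tool:
  increments:
    - [-1,0.3,0.3,0,0,0,0]
    - [-1,0.6,0.6,0,0,0,0]
    - [-1,0.8,0.88,0,0,0,0]
    - [-1,0.8,0.88,0,0,0,0]
    - [-1,0.8,0.88,0,0,0,0]

```text
clock: 9.75
ee_pos: [0.6409, -0.0425, 0.2147]
tcp_rot: [0.999, -0.035, -0.002, 0.0]
wrist_force: [-0.4, -0.1, -0.7]
grip_width: 0.0109
grasp_force: 43.8
```

Run:
```python
from h import *
s=monitor.read_state();w=shot("wrist")
print(s["clock"],s["ee_pos"].round(4),R.from_quat(s["tcp_rot"]).as_matrix()[:2,0],s["grip_width"])
u=w2px(w,[.575,.018,.02],s).round().astype(int);print(u)
im=w["pixels"][:,:,::-1].copy()
a=im[max(u[1]-40,0):u[1]+40,max(u[0]-50,0):u[0]+50]
c=np.zeros((600,800,3),np.uint8);b=cv2.resize(im,(560,350));c[:350,:560]=b;a=cv2.resize(a,None,fx=3,fy=3,interpolation=2)[:250];c[350:350+a.shape[0],:a.shape[1]]=a
cv2.imwrite("pics/w2.png",c); cv2.imwrite("pics/w2full.png",im)
```

```text
9.75 [ 0.6409 -0.0425  0.2147] [ 0.99757517 -0.06952065] 0.010878933129230817
[272 240]
```

View pics/w2.png

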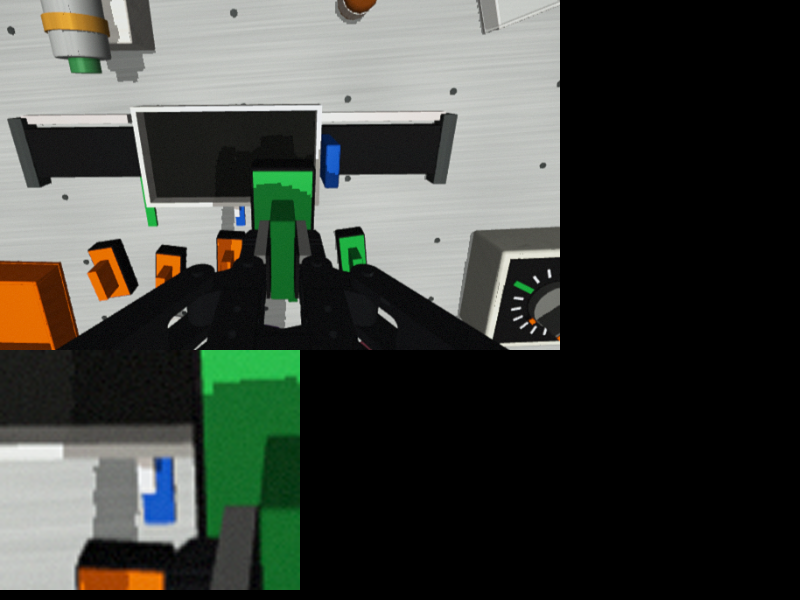

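Run:
```python
from h import *
s=monitor.read_state();w=shot("wrist")
g=w["pixels"][205:265,250:290].astype(int)
m=mask(w,"blue"); 
for r in range(232,258,3):
    row=w["pixels"][r,262:284].astype(int); wh=[262+i for i,p in enumerate(row) if p.min()>215]; bl=[262+i for i in range(22) if m[r,262+i]]
    print(r,wh,bl)
for z in(.02,.025,.03,.034,.04): print(z,px2w(w,[271.3,238],z,s).round(4))
print(px2w(w,[275,250],.002,s).round(4))
t=shot("top")
for r in range(155,176,2):
    row=t["pixels"][r,309:323].astype(int); print(r,(row[:,0]).tolist(),"|",(row[:,2]-row[:,0]).tolist())
```

```text
232 [] []
235 [] []
238 [] [274, 275, 276, 277, 278]
241 [268, 269, 270, 271, 272] [274, 275, 276, 277, 278, 279]
244 [268, 269, 270, 271, 272] [274, 275, 276, 277, 278, 279]
247 [] [274, 275, 276, 277, 278, 279]
250 [] [270, 271, 272, 273, 274, 275, 276, 277, 278, 279]
253 [] [270, 271, 272, 273, 274, 275, 276, 277, 278, 279]
256 [] [270, 271, 272, 273, 274, 275, 276, 277, 278, 279]
0.02 [0.5774 0.0182 0.02  ]
0.025 [0.5795 0.0172 0.025 ]
0.03 [0.5817 0.0162 0.03  ]
0.034 [0.5834 0.0154 0.034 ]
0.04 [0.5859 0.0142 0.04  ]
[0.5542 0.0192 0.002 ]
155 [31, 34, 36, 35, 34, 34, 34, 31, 32, 29, 32, 35, 34, 34] | [-18, -19, -21, -21, -16, -18, -15, -8, -13, -14, -12, -13, -12, -13]
157 [14, 15, 19, 13, 17, 14, 17, 16, 17, 12, 21, 21, 20, 21] | [3, 4, 3, 5, 5, 4, 2, 5, 2, 2, 3, 0, 3, 7]
159 [18, 18, 17, 16, 24, 26, 24, 18, 19, 21, 17, 13, 23, 17] | [4, 2, -1, 3, 0, -1, 3, 0, 2, 0, 4, 9, 4, 2]
161 [12, 13, 12, 21, 35, 44, 37, 33, 22, 12, 21, 15, 15, 11] | [6, 1, 4, 5, 4, 3, 4, 0, 0, 1, -2, 1, 1, -1]
163 [19, 23, 26, 35, 42, 41, 49, 49, 50, 55, 55, 54, 56, 54] | [-10, -7, -19, -20, -26, -26, -28, -33, -34, -34, -37, -36, -36, -32]
165 [44, 52, 48, 51, 53, 57, 56, 63, 62, 63, 64, 63, 67, 70] | [-32, -32, -34, -37, -37, -37, -39, -39, -39, -46, -40, -44, -45, -48]
167 [49, 49, 50, 54, 55, 55, 58, 60, 61, 64, 64, 66, 69, 66] | [-33, -35, -32, -34, -37, -37, -38, -40, -42, -39, -42, -44, -46, -42]
169 [51, 53, 45, 50, 57, 60, 61, 61, 62, 63, 64, 66, 66, 70] | [-30, -33, -31, -31, -35, -41, -42, -41, -40, -44, -45, -45, -44, -46]
171 [49, 48, 49, 52, 57, 57, 62, 62, 65, 64, 64, 68, 69, 71] | [-31, -37, -35, -37, -41, -39, -42, -42, -43, -43, -47, -45, -44, -43]
173 [51, 50, 54, 58, 61, 62, 63, 65, 63, 68, 69, 66, 75, 69] | [-33, -38, -34, -36, -36, -36, -40, -42, -45, -42, -45, -46, -46, -46]
175 [53, 52, 55, 61, 63, 61, 62, 67, 71, 64, 67, 68, 71, 71] | [-35, -33, -37, -40, -42, -39, -41, -43, -46, -45, -46, -47, -45, -45]
```

The pointer and plate agree to about 1 mm. The 5 N static resistance at the end of the push exceeds the 1.5 N sliding friction, so the roller is in its notch. I'll place green A in the -y slot.

Request:
drive_tool:
  increments:
    - [-1,0.03,0,-0.4,0,0,0]
    - [-1,0.03,0,-0.8,0,0,0]
    - [-1,0.03,0,-1,0,0,0]
    - [-1,0.03,0,-1,0,0,0]

```text
clock: 10.4
ee_pos: [0.6436, -0.0419, 0.1143]
tcp_rot: [0.999, -0.035, -0.002, -0.0]
wrist_force: [0.5, 0.4, -1.3]
grip_width: 0.0113
grasp_force: 43.8
```

Request:
drive_tool:
  increments:
    - [-1,0,0,-0.25,0,0,0]
    - [-1,0,0,-0.4,0,0,0]
    - [-1,0,0,-0.51,0,0,0]
    - [-1,0,0,-0.51,0,0,0]
    - [-0.3,0,0,-0.51,0,0,0]
    - [-0.3,0,0,-0.51,0,0,0]
    - [-0.3,0,0,-0.51,0,0,0]

```text
clock: 11.28
ee_pos: [0.646, -0.0417, 0.0662]
tcp_rot: [0.999, -0.035, 0.001, 0.0]
wrist_force: [-0.3, 0.7, 0.5]
grip_width: 0.0301
grasp_force: 0.0
```

Request:
drive_tool:
  increments:
    - [-0.3,0,0,0.4,0,0,0]
    - [-0.3,0,0,0.8,0,0,0]
    - [-0.3,0,0,0.8,0,0,0]

```text
clock: 11.65
ee_pos: [0.6491, -0.0423, 0.1509]
tcp_rot: [0.999, -0.035, 0.005, 0.001]
wrist_force: [0.7, 0.2, 0.1]
grip_width: 0.0297
grasp_force: 0.0
```

Request:
drive_tool:
  increments:
    - [0.2,-0.5,-0.3,0.4,0,0,0.1]
    - [0.2,-0.9,-0.45,0.4,0,0,0.18]
    - [0.2,-0.9,-0.45,0.4,0,0,0.18]
    - [0.2,-0.9,-0.45,0.4,0,0,0.18]

```text
clock: 12.15
ee_pos: [0.5554, -0.0865, 0.1847]
tcp_rot: [0.999, 0.036, -0.0, -0.0]
wrist_force: [-0.0, -0.0, 0.7]
grip_width: 0.0511
grasp_force: 0.0
```

Run:
```python
from h import *
t=shot("top");blobs(t,"blue",.09)
for c in("green","orange"): print(c,*cass(t,c),sep="\n")
s=monitor.read_state();print(s["ee_pos"],R.from_quat(s["tcp_rot"]).as_matrix()[:2,0])
w=shot("wrist");save(w,"w3.png")
```

```text
blue [315.1 166.6] 34 [0.5478 0.0183 0.09  ]
blue [ 93.5 234. ] 825 [0.3627 0.5899 0.09  ]
green
([0.6506, -0.035, 0.037], np.float64(0.55), [335.0, 131.0], 172)
([0.4903, -0.1275, 0.03], np.float64(0.39), [368.0, 188.0], 235)
orange
([0.7986, 0.7378, 0.2538], np.float64(0.27), [59.0, 74.0], 302)
([0.4933, 0.2043, 0.1126], np.float64(0.09), [248.0, 188.0], 350)
([0.4962, 0.0387, -0.128], np.float64(0.11), [308.0, 188.0], 344)
([0.4784, 0.1266, -0.2069], np.float64(0.11), [276.0, 194.0], 346)
[ 0.55590518 -0.08639529  0.18492087] [0.99740602 0.07198041]
```

View pics/w3.png

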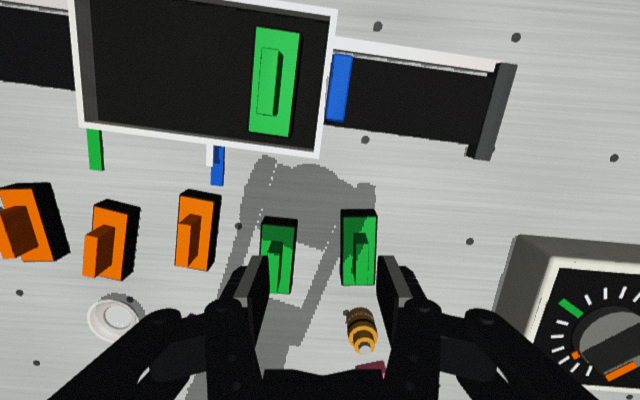

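Green A (275,83) lies flat in the tray. Green B (359,247) and C (279,255) are still in place. Next is B.

Request:
drive_tool:
  increments:
    - [0.2,-0.4,-0.3,-0.3,0,0,0]
    - [0.2,-0.66,-0.41,-0.8,0,0,0]
    - [0.2,-0.66,-0.41,-0.8,0,0,0]
    - [0.2,-0.66,-0.41,-0.8,0,0,0]

```text
clock: 12.75
ee_pos: [0.4917, -0.1278, 0.1065]
tcp_rot: [0.999, 0.036, 0.001, 0.0]
wrist_force: [1.2, -0.5, 0.6]
grip_width: 0.0514
grasp_force: 0.0
```

Request:
drive_tool:
  increments:
    - [0.2,0,0,-0.3,0,0,0]
    - [0.2,0,0,-0.6,0,0,0]
    - [0.2,0,0,-0.79,0,0,0]
    - [0.2,0,0,-0.79,0,0,0]
    - [-1,0,0,-0.79,0,0,0]
    - [-1,0,0,-0.79,0,0,0]
    - [-1,0,0,-0.79,0,0,0]
    - [-1,0,0,-0.79,0,0,0]
    - [-1,0,0,-0.79,0,0,0]

```text
clock: 13.88
ee_pos: [0.4913, -0.1283, 0.0281]
tcp_rot: [0.999, 0.036, 0.002, 0.001]
wrist_force: [1.0, 1.0, 5.3]
grip_width: 0.0113
grasp_force: 40.1
```

Request:
drive_tool:
  increments:
    - [-1,0,0,0.4,0,0,0]
    - [-1,0,0,0.8,0,0,0]
    - [-1,0,0,1,0,0,0]
    - [-1,0,0,1,0,0,0]

```text
clock: 14.38
ee_pos: [0.4906, -0.1282, 0.1281]
tcp_rot: [0.999, 0.036, 0.002, 0.001]
wrist_force: [0.5, -0.7, -1.3]
grip_width: 0.011
grasp_force: 39.3
```

Request:
drive_tool:
  increments:
    - [-1,0.3,0.3,0.3,0,0,-0.1]
    - [-1,0.6,0.6,0.5,0,0,-0.18]
    - [-1,0.8,0.7,0.5,0,0,-0.18]
    - [-1,0.8,0.7,0.5,0,0,-0.18]

```text
clock: 14.88
ee_pos: [0.5692, -0.0567, 0.1745]
tcp_rot: [0.999, -0.034, -0.001, -0.0]
wrist_force: [0.1, -0.4, -1.8]
grip_width: 0.0111
grasp_force: 39.4
```

Request:
drive_tool:
  increments:
    - [-1,0.3,0.3,0,0,0,0]
    - [-1,0.6,0.6,0,0,0,0]
    - [-1,0.78,0.7,0,0,0,0]
    - [-1,0.78,0.7,0,0,0,0]
    - [-1,0.78,0.7,0,0,0,0]
    - [-1,0.78,0.7,0,0,0,0]

```text
clock: 15.62
ee_pos: [0.6461, 0.0115, 0.1756]
tcp_rot: [0.999, -0.035, -0.001, 0.0]
wrist_force: [-0.5, 0.3, -1.2]
grip_width: 0.0112
grasp_force: 39.4
```

Request:
drive_tool:
  increments:
    - [-1,0.02,0.03,-0.3,0,0,0]
    - [-1,0.02,0.03,-0.6,0,0,0]
    - [-1,0.02,0.03,-0.8,0,0,0]
    - [-1,0.02,0.03,-0.8,0,0,0]

```text
clock: 16.12
ee_pos: [0.6472, 0.0151, 0.094]
tcp_rot: [0.999, -0.035, -0.002, -0.0]
wrist_force: [0.1, 0.1, -1.7]
grip_width: 0.0108
grasp_force: 39.4
```

Request:
drive_tool:
  increments:
    - [-1,0,0,-0.15,0,0,0]
    - [-1,0,0,-0.32,0,0,0]
    - [-1,0,0,-0.32,0,0,0]
    - [-1,0,0,-0.32,0,0,0]
    - [-0.3,0,0,-0.32,0,0,0]
    - [-0.3,0,0,-0.32,0,0,0]
    - [-0.3,0,0,-0.32,0,0,0]

```text
clock: 17.0
ee_pos: [0.6496, 0.0154, 0.0647]
tcp_rot: [0.999, -0.035, 0.0, 0.0]
wrist_force: [0.2, 0.1, 0.5]
grip_width: 0.0297
grasp_force: 0.0
```

Request:
drive_tool:
  increments:
    - [-0.3,0,0,0.4,0,0,0]
    - [-0.3,0,0,0.9,0,0,0]
    - [-0.3,0,0,0.9,0,0,0]

```text
clock: 17.38
ee_pos: [0.6538, 0.015, 0.161]
tcp_rot: [0.999, -0.035, 0.006, 0.0]
wrist_force: [1.0, 0.4, 1.3]
grip_width: 0.0297
grasp_force: 0.0
```

Request:
drive_tool:
  increments:
    - [0.2,-0.4,-0.2,0.3,0,0,0.08]
    - [0.2,-0.8,-0.4,0.3,0,0,0.08]
    - [0.2,-0.9,-0.58,0.3,0,0,0.08]
    - [0.2,-0.9,-0.58,0.3,0,0,0.08]

```text
clock: 17.88
ee_pos: [0.5591, -0.0436, 0.1838]
tcp_rot: [1.0, -0.004, -0.0, -0.0]
wrist_force: [-0.0, -0.1, -0.2]
grip_width: 0.0516
grasp_force: 0.0
```

Run:
```python
from h import *
s=monitor.read_state();print(s["ee_pos"],R.from_quat(s["tcp_rot"]).as_matrix()[:2,0])
w=shot("wrist");save(w,"w4.png")
```

```text
[ 0.55909617 -0.0436196   0.18376424] [ 0.99996336 -0.00855887]
```

View pics/w4.png

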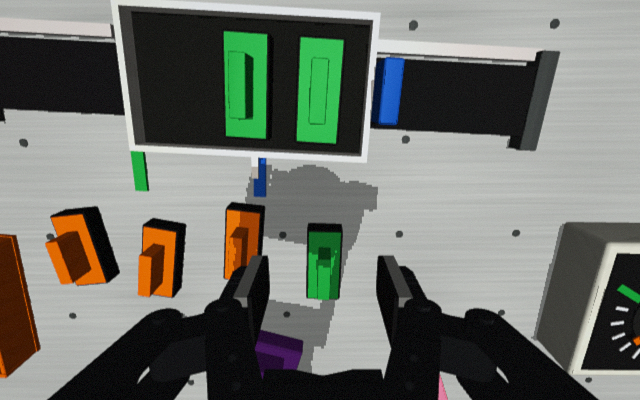

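Both cassettes are flat in the tray, at (245,84) and (321,90). Green C (323,262) is next and will go in the +y slot.

Request:
drive_tool:
  increments:
    - [0.2,-0.5,0,-0.3,0,0,0]
    - [0.2,-0.85,0,-0.8,0,0,0]
    - [0.2,-0.85,0,-0.8,0,0,0]
    - [0.2,-0.85,0,-0.8,0,0,0]

```text
clock: 18.42
ee_pos: [0.4767, -0.0426, 0.1052]
tcp_rot: [1.0, -0.003, 0.001, 0.0]
wrist_force: [1.0, -0.0, 0.6]
grip_width: 0.051
grasp_force: 0.0
```

Request:
drive_tool:
  increments:
    - [0.2,0,0,-0.3,0,0,0]
    - [0.2,0,0,-0.6,0,0,0]
    - [0.2,0,0,-0.78,0,0,0]
    - [0.2,0,0,-0.78,0,0,0]
    - [-1,0,0,-0.78,0,0,0]
    - [-1,0,0,-0.78,0,0,0]
    - [-1,0,0,-0.78,0,0,0]
    - [-1,0,0,-0.78,0,0,0]
    - [-1,0,0,-0.78,0,0,0]

```text
clock: 19.55
ee_pos: [0.4762, -0.0431, 0.0278]
tcp_rot: [1.0, -0.003, 0.002, 0.0]
wrist_force: [0.6, -0.2, 6.6]
grip_width: 0.0109
grasp_force: 44.7
```

Request:
drive_tool:
  increments:
    - [-1,0,0,0.4,0,0,0]
    - [-1,0,0,0.8,0,0,0]
    - [-1,0,0,1,0,0,0]
    - [-1,0,0,1,0,0,0]

```text
clock: 20.05
ee_pos: [0.4753, -0.0429, 0.1276]
tcp_rot: [1.0, -0.003, 0.002, 0.0]
wrist_force: [0.5, -0.3, -1.8]
grip_width: 0.011
grasp_force: 43.8
```

Request:
drive_tool:
  increments:
    - [-1,0.3,0.2,0.3,0,0,-0.08]
    - [-1,0.6,0.4,0.5,0,0,-0.08]
    - [-1,0.9,0.57,0.5,0,0,-0.08]
    - [-1,0.9,0.57,0.5,0,0,-0.08]

```text
clock: 20.55
ee_pos: [0.5647, 0.0154, 0.1744]
tcp_rot: [0.999, -0.034, -0.001, -0.0]
wrist_force: [-1.2, -0.7, -1.6]
grip_width: 0.0112
grasp_force: 43.7
```

Request:
drive_tool:
  increments:
    - [-1,0.3,0.2,0,0,0,0]
    - [-1,0.6,0.4,0,0,0,0]
    - [-1,0.87,0.57,0,0,0,0]
    - [-1,0.87,0.57,0,0,0,0]
    - [-1,0.87,0.57,0,0,0,0]
    - [-1,0.87,0.57,0,0,0,0]

```text
clock: 21.3
ee_pos: [0.6499, 0.0706, 0.1753]
tcp_rot: [0.999, -0.035, -0.001, 0.0]
wrist_force: [0.4, -0.4, -1.0]
grip_width: 0.0115
grasp_force: 43.7
```

Request:
drive_tool:
  increments:
    - [-1,0.02,0,-0.3,0,0,0]
    - [-1,0.02,0,-0.6,0,0,0]
    - [-1,0.02,0,-0.8,0,0,0]
    - [-1,0.02,0,-0.8,0,0,0]

```text
clock: 21.8
ee_pos: [0.6511, 0.071, 0.0939]
tcp_rot: [0.999, -0.035, -0.002, 0.0]
wrist_force: [0.5, -0.9, -0.6]
grip_width: 0.0113
grasp_force: 43.7
```

Request:
drive_tool:
  increments:
    - [-1,0,0,-0.15,0,0,0]
    - [-1,0,0,-0.32,0,0,0]
    - [-1,0,0,-0.32,0,0,0]
    - [-1,0,0,-0.32,0,0,0]
    - [-0.3,0,0,-0.32,0,0,0]
    - [-0.3,0,0,-0.32,0,0,0]
    - [-0.3,0,0,-0.32,0,0,0]

```text
clock: 22.68
ee_pos: [0.6536, 0.0714, 0.0647]
tcp_rot: [0.999, -0.035, 0.0, -0.0]
wrist_force: [0.3, -0.1, -0.2]
grip_width: 0.0297
grasp_force: 0.0
```

Request:
drive_tool:
  increments:
    - [-0.3,0,0,0.4,0,0,0]
    - [-0.3,0,0,0.8,0,0,0]
    - [-0.3,0,0,1,0,0,0]
    - [-0.3,0,0,1,0,0,0]

```text
clock: 23.18
ee_pos: [0.6548, 0.0714, 0.1665]
tcp_rot: [0.999, -0.035, 0.002, -0.0]
wrist_force: [-0.4, 1.1, -1.4]
grip_width: 0.0297
grasp_force: 0.0
```

Request:
drive_tool:
  increments:
    - [0,-0.07,-0.4,0.1,0,0,0]
    - [0,-0.07,-0.81,0.1,0,0,0]
    - [0,-0.07,-0.81,0.1,0,0,0]
    - [0,-0.07,-0.81,0.1,0,0,0]

```text
clock: 23.68
ee_pos: [0.6452, -0.0093, 0.1721]
tcp_rot: [0.999, -0.035, -0.002, -0.0]
wrist_force: [0.1, 0.8, 0.4]
grip_width: 0.0428
grasp_force: 0.0
```

Request:
drive_tool:
  increments:
    - [0,-0.07,-0.4,0,0,0,0]
    - [0,-0.07,-0.81,0,0,0,0]
    - [0,-0.07,-0.81,0,0,0,0]
    - [0,-0.07,-0.81,0,0,0,0]
    - [0,-0.07,-0.81,0,0,0,0]

```text
clock: 24.3
ee_pos: [0.6392, -0.089, 0.1738]
tcp_rot: [0.999, -0.034, -0.0, -0.0]
wrist_force: [0.8, -0.2, -1.1]
grip_width: 0.0424
grasp_force: 0.0
```

Run:
```python
from h import *
s=monitor.read_state();print(s["clock"],s["ee_pos"],R.from_quat(s["tcp_rot"]).as_matrix()[:2,0])
w=shot("wrist");save(w,"w5.png");blobs(w,"blue",.09,50,5000,s)
t=shot("top")
for c in("green","orange"): print(c,*cass(t,c,0.034 if c=="green" else 0),sep="\n")
```

```text
24.3 [ 0.6392317  -0.08898506  0.17382637] [ 0.99772596 -0.06739581]
blue [325.1 199.3] 1309 [ 0.65   -0.0921  0.09  ]
blue [225.8 266.2] 227 [ 0.6018 -0.0127  0.09  ]
green
([0.6515, 0.0721, -0.06], np.float64(0.07), [296.0, 130.0], 381)
([0.6473, 0.0156, -0.0726], np.float64(0.06), [317.0, 131.0], 384)
orange
([0.7993, 0.7378, 0.2532], np.float64(0.27), [59.0, 74.0], 300)
([0.4928, 0.2044, 0.099], np.float64(0.1), [248.0, 188.0], 349)
([0.4957, 0.0391, -0.1045], np.float64(0.11), [308.0, 188.0], 345)
([0.4784, 0.1271, -0.2016], np.float64(0.11), [276.0, 194.0], 345)
```

View pics/w5.png

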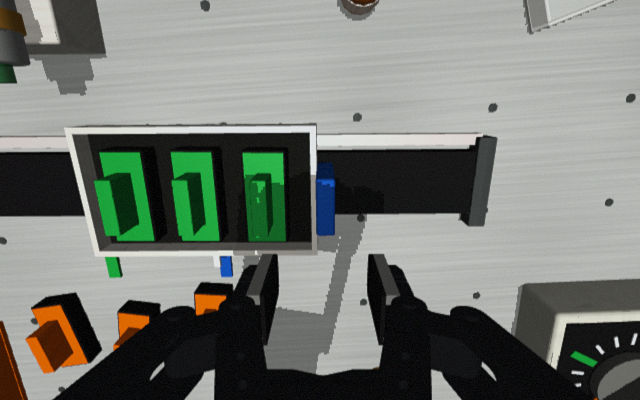

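All three greens lie flat in the tray at (125,200), (197,197) and (264,197). I'll pinch the fin at (325,199) and push 120 mm.

Request:
drive_tool:
  increments:
    - [0,0.02,-0.03,-0.4,0,0,0]
    - [0,0.02,-0.03,-0.8,0,0,0]
    - [0,0.02,-0.03,-0.8,0,0,0]
    - [0,0.02,-0.03,-0.8,0,0,0]

```text
clock: 24.9
ee_pos: [0.6423, -0.0934, 0.0956]
tcp_rot: [0.999, -0.034, 0.001, 0.0]
wrist_force: [0.5, -0.1, 0.7]
grip_width: 0.0425
grasp_force: 0.0
```

Request:
drive_tool:
  increments:
    - [0,0,0,-0.15,0,0,0]
    - [0,0,0,-0.28,0,0,0]
    - [0,0,0,-0.28,0,0,0]
    - [-1,0,0,-0.28,0,0,0]
    - [-1,0,0,-0.28,0,0,0]
    - [-1,0,0,-0.28,0,0,0]
    - [-1,0,0,-0.28,0,0,0]
    - [-1,0,0,-0.28,0,0,0]

```text
clock: 25.9
ee_pos: [0.6417, -0.0915, 0.0667]
tcp_rot: [0.999, -0.034, 0.0, -0.002]
wrist_force: [0.4, 4.8, 1.3]
grip_width: 0.0131
grasp_force: 39.9
```

Request:
drive_tool:
  increments:
    - [-1,0.01,0.1,0,0,0,0]
    - [-1,0.02,0.25,0,0,0,0]
    - [-1,0.03,0.4,0,0,0,0]
    - [-1,0.04,0.55,0,0,0,0]
    - [-1,0.05,0.7,0,0,0,0]
    - [-1,0.05,0.8,0,0,0,0]

```text
clock: 26.65
ee_pos: [0.6462, -0.0172, 0.0667]
tcp_rot: [0.999, -0.034, -0.0, 0.003]
wrist_force: [-1.2, -10.5, -0.6]
grip_width: 0.0131
grasp_force: 40.3
```

Request:
drive_tool:
  increments:
    - [-1,0.01,0.15,0,0,0,0]
    - [-1,0.02,0.3,0,0,0,0]
    - [-1,0.03,0.42,0,0,0,0]
    - [-1,0.03,0.42,0,0,0,0]
    - [-1,0.03,0.42,0,0,0,0]
    - [-1,0.03,0.42,0,0,0,0]

```text
clock: 27.4
ee_pos: [0.649, 0.0288, 0.0667]
tcp_rot: [0.999, -0.034, -0.001, -0.0]
wrist_force: [-4.7, -0.1, 4.2]
grip_width: 0.0134
grasp_force: 41.3
```

Run:
```python
from h import *
s=monitor.read_state();print(s["clock"],s["ee_pos"],R.from_quat(s["tcp_rot"]).as_matrix()[:2,0],s["wrist_force"])
t=shot("top");save(t,"t4.png",(215,95,355,175),5)
```

```text
27.4 [0.64897688 0.0287568  0.06670165] [ 0.99762313 -0.06889847] [-4.74750549 -0.0548753   4.19431459]
```

View pics/t4.png

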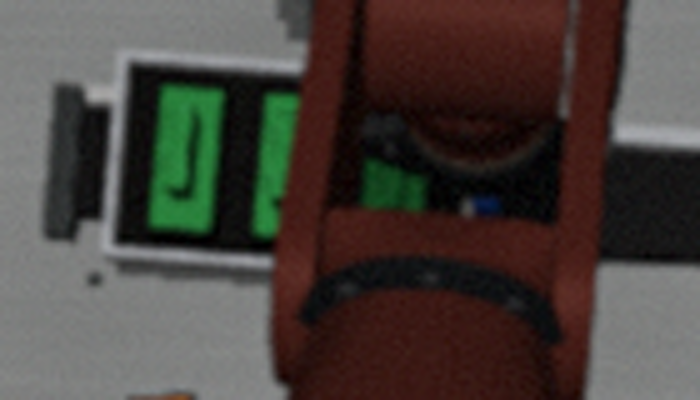

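The cassettes stayed put, the left one at (185,158). Now I'll release, rise and look.

Request:
drive_tool:
  increments:
    - [0,0,0,0,0,0,0]
    - [0,0,0,0,0,0,0]
    - [0,0,0,0,0,0,0]
    - [0,0,0,0.4,0,0,0]
    - [0,0,0,1,0,0,0]
    - [0,0,0,1,0,0,0]

```text
clock: 28.2
ee_pos: [0.6547, 0.0281, 0.174]
tcp_rot: [0.999, -0.035, 0.007, 0.0]
wrist_force: [0.9, -0.6, 0.3]
grip_width: 0.0427
grasp_force: 0.0
```

Request:
drive_tool:
  increments:
    - [0,-0.2,-0.4,0.5,0,0,0]
    - [0,-0.2,-0.9,0.5,0,0,0]
    - [0,-0.2,-0.9,0.5,0,0,0]

```text
clock: 28.58
ee_pos: [0.6296, -0.0651, 0.2167]
tcp_rot: [0.999, -0.037, 0.001, 0.001]
wrist_force: [-0.7, -0.5, -0.3]
grip_width: 0.0428
grasp_force: 0.0
```

Request:
drive_tool:
  increments:
    - [0,-0.5,-0.5,0,0,0,0]
    - [0,-0.7,-0.9,0,0,0,0]
    - [0,-0.7,-0.9,0,0,0,0]

```text
clock: 28.95
ee_pos: [0.5574, -0.1532, 0.2149]
tcp_rot: [0.999, -0.037, -0.001, -0.0]
wrist_force: [-0.1, 0.1, -0.6]
grip_width: 0.0427
grasp_force: 0.0
```

Request:
drive_tool:
  increments:
    - [0,-0.4,-0.5,0,0,0,0]
    - [0,-0.4,-0.9,0,0,0,0]
    - [0,-0.4,-0.9,0,0,0,0]
    - [0,-0.4,-0.9,0,0,0,0]

```text
clock: 29.45
ee_pos: [0.5198, -0.2402, 0.2155]
tcp_rot: [0.999, -0.034, -0.0, -0.001]
wrist_force: [0.0, 0.4, 0.1]
grip_width: 0.0426
grasp_force: 0.0
```

Request:
drive_tool:
  increments:
    - [0,0,-0.5,0,0,0,0]
    - [0,0,-0.9,0,0,0,0]
    - [0,0,-0.9,0,0,0,0]
    - [0,0,-0.9,0,0,0,0]
    - [0,0,-0.9,0,0,0,0]

```text
clock: 30.08
ee_pos: [0.5197, -0.3298, 0.216]
tcp_rot: [0.999, -0.034, -0.0, -0.0]
wrist_force: [-1.4, -0.0, -0.0]
grip_width: 0.0429
grasp_force: 0.0
```

Run:
```python
from h import *
s=monitor.read_state();print(s["clock"],s["ee_pos"],R.from_quat(s["tcp_rot"]).as_matrix()[:2,0],s["joint_positions"].round(2))
w=shot("wrist");t=shot("top");blobs(t,"blue",.09);blobs(t,"green",.002,15,250)
print(px2w(t,np.array([0,0]),0)[:1])
for c in("green","orange"): print(c,*cass(t,c,0.034 if c=="green" else 0),sep="\n")
c=np.zeros((600,800,3),np.uint8);c[:400,:640]=w["pixels"][:,:,::-1]; a=cv2.resize(t["pixels"][110:175,225:345,::-1],None,fx=3,fy=3,interpolation=2);c[400:595,:360]=a
cv2.imwrite("pics/c5.png",c)
np.savez("w.npz",px=w["pixels"])
```

```text
30.075 [ 0.51973711 -0.32982189  0.21603948] [ 0.99773862 -0.06721214] [-0.68  0.21  1.65  0.    1.28  0.96]
blue [312.3 128.4] 84 [0.6477 0.0274 0.09  ]
blue [315.7 157.8] 100 [0.5709 0.0172 0.09  ]
blue [ 93.6 233.9] 829 [0.3629 0.5898 0.09  ]
green [274.5  89.9] 33 [0.7735 0.1386 0.002 ]
green [272.6 161.8] 36 [0.5691 0.1395 0.002 ]
[1.02440652]
green
([0.6584, 0.1921, -0.0599], np.float64(0.08), [252.0, 126.0], 375)
([0.6548, 0.1357, -0.0796], np.float64(0.08), [272.0, 128.0], 375)
([0.6505, 0.0789, -0.0579], np.float64(0.08), [294.0, 130.0], 380)
orange
([0.7978, 0.7371, 0.2774], np.float64(0.27), [59.0, 74.0], 303)
([0.4928, 0.2042, 0.0981], np.float64(0.1), [248.0, 188.0], 349)
([0.496, 0.0391, -0.1376], np.float64(0.1), [308.0, 188.0], 344)
([0.4784, 0.1271, -0.2016], np.float64(0.11), [276.0, 194.0], 345)
```

View pics/c5.png

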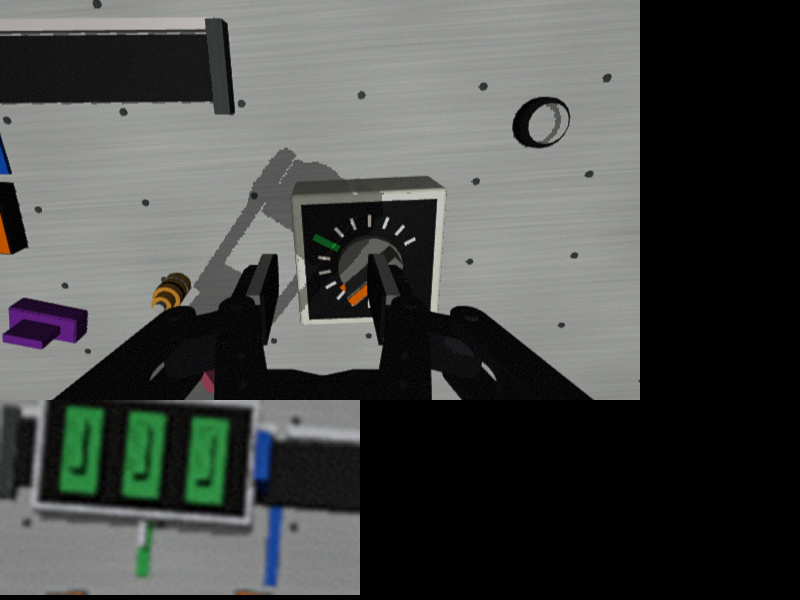

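The carrier is at the imaging station: pointer and green plate line up at column 143 of the inset, and the cassettes moved 120 mm. Next I'll measure the dial.

Run:
```python
from h import *
s=monitor.read_state();w=shot("wrist");t=shot("top")
def marks(p,box,st,lo,hi,thr):
    x0,y0,x1,y1=box;im=p["pixels"][y0:y1,x0:x1].astype(int)
    m=((im.min(2)>thr)).astype(np.uint8);n,l,ss,cc=cv2.connectedComponentsWithStats(m);P=[]
    for i in range(1,n):
        if lo<=ss[i,4]<=hi: P.append(px2w(p,cc[i]+[x0,y0],.06,st)[:2])
    return np.array(P)
def circ(P):
    A=np.c_[2*P,np.ones(len(P))];q=np.linalg.lstsq(A,(P**2).sum(1),rcond=None)[0];return q[:2],np.sqrt(q[2]+q[:2]@q[:2])
for nm,p,st,box,lo,hi,thr in(("w",w,s,(308,205,432,310),8,90,150),("t",t,None,(438,188,484,235),2,25,70)):
    P=marks(p,box,st,lo,hi,thr);
    c,r=circ(P); e=np.abs(np.linalg.norm(P-c,axis=1)-r); P=P[e<.006]; c,r=circ(P); print(nm,len(P),c.round(4),r.round(4))
    g=mask(p,"green");z=np.zeros_like(g);z[box[1]:box[3],box[0]:box[2]]=1;y,x=np.nonzero(g&z);G=px2w(p,[x.mean(),y.mean()],.06,st)[:2]
    o=mask(p,"orange")&z;y,x=np.nonzero(o)
    O=np.array([px2w(p,q,.096,st)[:2] for q in zip(x,y)]);oc=O.mean(0);d=np.linalg.svd(O-oc)[2][0] if len(O)>2 else 0
    print("green ang",np.degrees(np.arctan2(*(G-c)[::-1])).round(1),"orange",oc.round(4),"ang",np.degrees(np.arctan2(*(oc-c)[::-1])).round(1),"axis",np.degrees(np.arctan2(d[1],d[0])).round(1),len(O))
    print("marks ang",np.sort(np.degrees(np.arctan2(*(P-c).T[::-1]))).round(0))
print(s["tcp_rot"],s["joint_positions"])
save(w,"d.png",(300,180,450,330),4)
```

```text
w 3 [ 0.4384 -0.3722] 0.0458
green ang 58.3 orange [ 0.4275 -0.3549] ang 122.3 axis -94.7 245
marks ang [-41. -21. 138.]Traceback (most recent call last):
  File "<stdin>", line 13, in <module>
  File "<stdin>", line 10, in circ
    return umr_sum(a, axis, dtype, out, keepdims, initial, where)
numpy.exceptions.AxisError: axis 1 is out of bounds for array of dimension 1
```

Request:
drive_tool:
  increments:
    - [0,-0.4,-0.2,0,0,0,0.2]
    - [0,-0.8,-0.42,0,0,0,0.4]
    - [0,-0.8,-0.42,0,0,0,0.6]
    - [0,-0.8,-0.42,0,0,0,0.8]
    - [0,-0.8,-0.42,0,0,0,1]
    - [0,-0.8,-0.42,0,0,0,1]

```text
clock: 31.02
ee_pos: [0.4394, -0.3734, 0.2164]
tcp_rot: [0.937, 0.35, 0.0, 0.0]
wrist_force: [0.4, 0.5, -0.8]
grip_width: 0.0425
grasp_force: 0.0
```

Request:
drive_tool:
  increments:
    - [0,0,0,0,0,0,0.2]
    - [0,0,0,0,0,0,0.4]
    - [0,0,0,0,0,0,0.6]
    - [0,0,0,0,0,0,0.8]
    - [0,0,0,0,0,0,1]
    - [0,0,0,0,0,0,1]

```text
clock: 31.78
ee_pos: [0.4395, -0.3735, 0.2164]
tcp_rot: [0.732, 0.681, 0.0, 0.0]
wrist_force: [0.2, 0.6, 0.8]
grip_width: 0.043
grasp_force: 0.0
```

Request:
drive_tool:
  increments:
    - [0,0,0,0,0,0,0.2]
    - [0,0,0,0,0,0,0.4]
    - [0,0,0,0,0,0,0.6]
    - [0,0,0,0,0,0,0.8]
    - [0,0,0,0,0,0,0.88]
    - [0,0,0,0,0,0,0.88]
    - [0,0,0,0,0,0,0.88]

```text
clock: 32.65
ee_pos: [0.4394, -0.3736, 0.2163]
tcp_rot: [0.458, 0.889, 0.0, 0.0]
wrist_force: [-0.1, 0.4, -0.4]
grip_width: 0.0428
grasp_force: 0.0
```

Run:
```python
from h import *
s=monitor.read_state();w=shot("wrist");X=R.from_quat(s["tcp_rot"]).as_matrix()[:2,0]
print(s["clock"],s["ee_pos"].round(4),np.degrees(np.arctan2(X[1],X[0])),s["joint_positions"].round(2))
u=w2px(w,[.4384,-.3722,.096],s);print(u)
d=np.array([np.cos(np.radians(127)),np.sin(np.radians(127))])*.03
print(w2px(w,[.4384+d[0],-.3722+d[1],.096],s),w2px(w,[.4384-d[0],-.3722-d[1],.096],s))
save(w,"d.png")
```

```text
32.65 [ 0.4394 -0.3736  0.2163] 125.48830187035902 [-0.83  0.13  1.74  0.    1.27 -1.45]
[322.20716094 195.38696035]
[321.18830753 159.43604624] [323.15968041 228.99723813]
```

View pics/d.png

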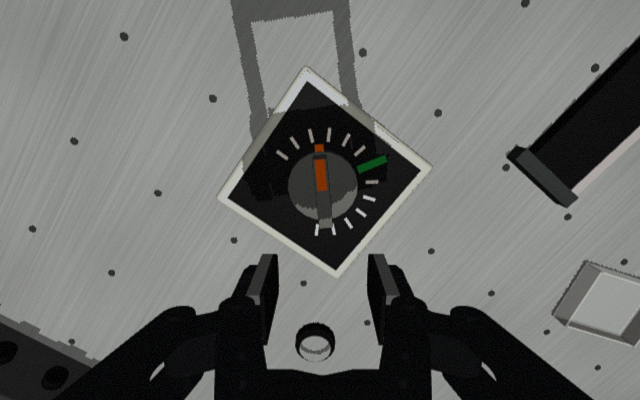

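The bar runs from (319,158) to (325,228) with its orange pointer towards the top, at about 130° yaw. The green mark is at (373,163), or 58°. I'll descend and pinch.

Request:
drive_tool:
  increments:
    - [0,-0.01,0.01,-0.4,0,0,0.09]
    - [0,-0.01,0.01,-0.8,0,0,0.09]
    - [0,-0.01,0.01,-0.8,0,0,0.09]
    - [0,-0.01,0.01,-0.8,0,0,0.09]

```text
clock: 33.2
ee_pos: [0.4391, -0.3734, 0.1376]
tcp_rot: [0.425, 0.905, -0.0, 0.001]
wrist_force: [0.5, -0.7, 1.6]
grip_width: 0.0428
grasp_force: 0.0
```

Request:
drive_tool:
  increments:
    - [0,0,0,-0.3,0,0,0]
    - [0,0,0,-0.6,0,0,0]
    - [0,0,0,-0.62,0,0,0]
    - [0,0,0,-0.62,0,0,0]
    - [-1,0,0,-0.62,0,0,0]
    - [-1,0,0,-0.62,0,0,0]
    - [-1,0,0,-0.62,0,0,0]
    - [-1,0,0,-0.62,0,0,0]
    - [-1,0,0,-0.62,0,0,0]

```text
clock: 34.33
ee_pos: [0.4395, -0.3735, 0.0762]
tcp_rot: [0.425, 0.905, -0.0, 0.001]
wrist_force: [0.7, 0.5, 6.7]
grip_width: 0.0111
grasp_force: 41.3
```

Request:
drive_tool:
  increments:
    - [-1,0,0,0,0,0,-0.15]
    - [-1,0,0,0,0,0,-0.3]
    - [-1,0,0,0,0,0,-0.45]
    - [-1,0,0,0,0,0,-0.6]
    - [-1,0,0,0,0,0,-0.75]
    - [-1,0,0,0,0,0,-0.8]
    - [-1,0,0,0,0,0,-0.8]

```text
clock: 35.2
ee_pos: [0.4378, -0.3742, 0.0762]
tcp_rot: [0.684, 0.73, -0.001, 0.0]
wrist_force: [-5.3, -1.4, 7.8]
grip_width: 0.0109
grasp_force: 41.6
```

Request:
drive_tool:
  increments:
    - [-1,0,0,0,0,0,-0.15]
    - [-1,0,0,0,0,0,-0.3]
    - [-1,0,0,0,0,0,-0.45]
    - [-1,0,0,0,0,0,-0.6]
    - [-1,0,0,0,0,0,-0.75]
    - [-1,0,0,0,0,0,-0.79]
    - [-1,0,0,0,0,0,-0.79]
    - [-1,0,0,0,0,0,-0.79]

```text
clock: 36.2
ee_pos: [0.4361, -0.3738, 0.0762]
tcp_rot: [0.874, 0.486, -0.003, -0.001]
wrist_force: [-9.0, 0.0, 12.3]
grip_width: 0.0109
grasp_force: 42.1
```

Request:
drive_tool:
  increments:
    - [0,0,0,0,0,0,0]
    - [0,0,0,0,0,0,0]
    - [0,0,0,0,0,0,0]
    - [0,0,0,0.4,0,0,0]
    - [0,0,0,0.8,0,0,0]
    - [0,0,0,1,0,0,0]
    - [0,0,0,1,0,0,0]

```text
clock: 37.08
ee_pos: [0.4393, -0.3735, 0.1759]
tcp_rot: [0.874, 0.486, 0.0, 0.002]
wrist_force: [0.2, 0.1, 0.6]
grip_width: 0.0427
grasp_force: 0.0
```

Run:
```python
from h import *
s=monitor.read_state();w=shot("wrist");X=R.from_quat(s["tcp_rot"]).as_matrix()[:2,0]
print(s["clock"],s["ee_pos"].round(4),np.degrees(np.arctan2(X[1],X[0])),s["joint_positions"].round(2))
save(w,"d2.png",(220,100,420,250),4)
```

```text
37.075 [ 0.4393 -0.3735  0.1759] 58.14663555623994 [-0.83  0.17  1.78  0.    1.19 -0.27]
```

View pics/d2.png

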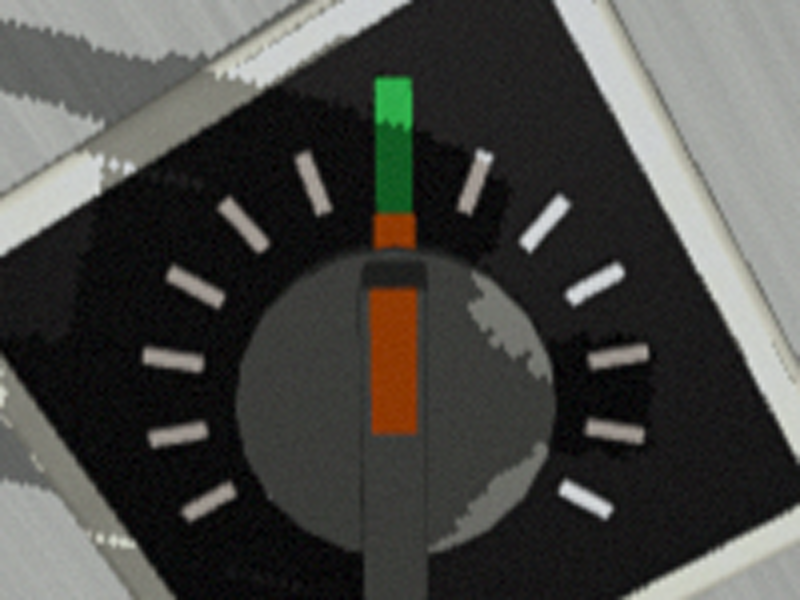

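The orange pointer (395,360) lines up exactly with the long green mark (393,145). Now the oranges. I've used up my picture allowance, so from here I'll check by numbers only.

Run:
```python
from h import *
t=shot("top")
for c in("orange","green"): print(c,*cass(t,c,.034 if c=="green" else 0),sep="\n")
# bin: fit outer rim rectangle to orange big blob hull
m=mask(t,"orange").astype(np.uint8); m=((cv2.cvtColor(t["pixels"],cv2.COLOR_RGB2HSV)[...,0]<20)&(cv2.cvtColor(t["pixels"],cv2.COLOR_RGB2HSV)[...,1]>120)).astype(np.uint8)
m[:,:140]=0;m[:,230:]=0;m[:165]=0;m[250:]=0
k=cv2.findContours(m,0,2)[0];k=max(k,key=cv2.contourArea);f=np.zeros_like(m);cv2.fillPoly(f,[k],1)
P=boxpts(-.075,.075,-.085,.085,[.005,.045]);print("bin",fit(t,f>0,[P],[.434,.372,-.1]))
```

```text
orange
([0.7987, 0.7372, 0.2742], np.float64(0.27), [59.0, 74.0], 302)
([0.4932, 0.2046, 0.0732], np.float64(0.1), [248.0, 188.0], 350)
([0.4962, 0.0387, -0.1442], np.float64(0.11), [308.0, 188.0], 343)
([0.4784, 0.1271, -0.2016], np.float64(0.11), [276.0, 194.0], 345)
green
([0.6583, 0.1918, -0.0594], np.float64(0.09), [252.0, 126.0], 370)
([0.6502, 0.0788, -0.0739], np.float64(0.08), [294.0, 130.0], 376)
([0.648, 0.1465, -0.0126], np.float64(0.12), [268.0, 131.0], 359)
bin (array([ 0.43565923,  0.37886501, -0.09254594]), np.float64(0.028325455773126285))
```

Request:
drive_tool:
  increments:
    - [0.2,0.05,0.3,0.3,0,0,-0.2]
    - [0.2,0.1,0.7,0.3,0,0,-0.4]
    - [0.2,0.15,1,0.3,0,0,-0.6]
    - [0.2,0.15,1,0.3,0,0,-0.73]
    - [0.2,0.15,1,0.3,0,0,-0.73]

```text
clock: 37.8
ee_pos: [0.4524, -0.2714, 0.202]
tcp_rot: [0.976, 0.22, -0.001, -0.002]
wrist_force: [0.5, 0.3, 0.3]
grip_width: 0.0513
grasp_force: 0.0
```

Request:
drive_tool:
  increments:
    - [0.2,0.05,0.3,0,0,0,-0.2]
    - [0.2,0.1,0.7,0,0,0,-0.4]
    - [0.2,0.15,1,0,0,0,-0.6]
    - [0.2,0.15,1,0,0,0,-0.73]
    - [0.2,0.15,1,0,0,0,-0.73]

```text
clock: 38.42
ee_pos: [0.4678, -0.1724, 0.2031]
tcp_rot: [0.998, -0.065, -0.001, -0.0]
wrist_force: [-0.1, -0.4, 0.5]
grip_width: 0.0513
grasp_force: 0.0
```

Request:
drive_tool:
  increments:
    - [0.2,0.05,0.5,0,0,0,0]
    - [0.2,0.13,1,0,0,0,0]
    - [0.2,0.13,1,0,0,0,0]
    - [0.2,0.13,1,0,0,0,0]

```text
clock: 38.92
ee_pos: [0.4812, -0.0733, 0.2039]
tcp_rot: [0.998, -0.065, -0.0, 0.0]
wrist_force: [-0.3, 0.9, 0.4]
grip_width: 0.0512
grasp_force: 0.0
```

Request:
drive_tool:
  increments:
    - [0.2,0.05,0.5,0,0,0,0]
    - [0.2,0.14,1,0,0,0,0]
    - [0.2,0.14,1,0,0,0,0]
    - [0.2,0.14,1,0,0,0,0]
    - [0.2,0.14,1,0,0,0,0]

```text
clock: 39.55
ee_pos: [0.4953, 0.0257, 0.2042]
tcp_rot: [0.998, -0.067, -0.0, 0.0]
wrist_force: [-0.1, -0.6, 0.3]
grip_width: 0.0517
grasp_force: 0.0
```

The middle green was knocked about 1 cm inside the tray, but it still lies within it. Picking the nearest orange.

Request:
drive_tool:
  increments:
    - [0.2,0.01,0.13,-0.4,0,0,0]
    - [0.2,0.01,0.13,-0.9,0,0,0]
    - [0.2,0.01,0.13,-1,0,0,0]
    - [0.2,0.01,0.13,-1,0,0,0]

```text
clock: 40.05
ee_pos: [0.4963, 0.0396, 0.1043]
tcp_rot: [0.998, -0.067, -0.0, 0.0]
wrist_force: [-0.3, 0.8, 0.4]
grip_width: 0.0514
grasp_force: 0.0
```

Request:
drive_tool:
  increments:
    - [0.2,0,0,-0.3,0,0,0]
    - [0.2,0,0,-0.6,0,0,0]
    - [0.2,0,0,-0.78,0,0,0]
    - [0.2,0,0,-0.78,0,0,0]
    - [-1,0,0,-0.78,0,0,0]
    - [-1,0,0,-0.78,0,0,0]
    - [-1,0,0,-0.78,0,0,0]
    - [-1,0,0,-0.78,0,0,0]
    - [-1,0,0,-0.78,0,0,0]

```text
clock: 41.18
ee_pos: [0.4975, 0.0403, 0.0274]
tcp_rot: [0.998, -0.066, 0.001, 0.0]
wrist_force: [-0.2, -0.3, 5.3]
grip_width: 0.0111
grasp_force: 44.9
```

Request:
drive_tool:
  increments:
    - [-1,0,0,0.4,0,0,0]
    - [-1,0,0,0.8,0,0,0]
    - [-1,0,0,1,0,0,0]
    - [-1,0,0,1,0,0,0]

```text
clock: 41.68
ee_pos: [0.4977, 0.0404, 0.1278]
tcp_rot: [0.998, -0.066, 0.002, -0.0]
wrist_force: [-0.1, -0.5, -1.1]
grip_width: 0.0111
grasp_force: 43.9
```

Request:
drive_tool:
  increments:
    - [-1,0,0.2,0.3,0,0,0.05]
    - [-1,-0.1,0.6,0.4,0,0,0.05]
    - [-1,-0.14,0.97,0.4,0,0,0.05]
    - [-1,-0.14,0.97,0.4,0,0,0.05]

```text
clock: 42.18
ee_pos: [0.4805, 0.1391, 0.1642]
tcp_rot: [0.999, -0.045, -0.002, 0.0]
wrist_force: [0.7, -0.1, -1.1]
grip_width: 0.0113
grasp_force: 43.8
```

Request:
drive_tool:
  increments:
    - [-1,-0.05,0.4,0,0,0,0]
    - [-1,-0.14,0.97,0,0,0,0]
    - [-1,-0.14,0.97,0,0,0,0]

```text
clock: 42.55
ee_pos: [0.4669, 0.2362, 0.1646]
tcp_rot: [0.999, -0.044, -0.001, 0.0]
wrist_force: [0.2, -1.6, -1.0]
grip_width: 0.011
grasp_force: 43.8
```

Request:
drive_tool:
  increments:
    - [-1,-0.05,0.4,0,0,0,0]
    - [-1,-0.14,0.97,0,0,0,0]
    - [-1,-0.14,0.97,0,0,0,0]

```text
clock: 42.92
ee_pos: [0.4537, 0.3325, 0.165]
tcp_rot: [0.999, -0.045, -0.001, 0.0]
wrist_force: [-0.1, 0.1, -1.0]
grip_width: 0.0112
grasp_force: 43.8
```

Request:
drive_tool:
  increments:
    - [-1,-0.05,0.4,0,0,0,0]
    - [-1,-0.14,0.94,0,0,0,0]
    - [-1,-0.14,0.94,0,0,0,0]
    - [-1,-0.14,0.94,0,0,0,0]
    - [-1,-0.14,0.94,0,0,0,0]

```text
clock: 43.55
ee_pos: [0.4408, 0.4232, 0.1656]
tcp_rot: [0.999, -0.047, -0.0, 0.001]
wrist_force: [-0.2, -0.3, -1.1]
grip_width: 0.0112
grasp_force: 43.8
```

Request:
drive_tool:
  increments:
    - [-1,0,0.01,-0.4,0,0,0]
    - [-1,0,0.01,-0.75,0,0,0]
    - [-1,0,0.01,-0.9,0,0,0]
    - [-1,0,0.01,-0.9,0,0,0]

```text
clock: 44.05
ee_pos: [0.4399, 0.425, 0.0752]
tcp_rot: [0.999, -0.047, -0.001, 0.001]
wrist_force: [-0.2, -0.3, -0.6]
grip_width: 0.0111
grasp_force: 43.8
```

Request:
drive_tool:
  increments:
    - [-1,0,0,-0.2,0,0,0]
    - [-1,0,0,-0.4,0,0,0]
    - [-1,0,0,-0.4,0,0,0]
    - [-1,0,0,-0.4,0,0,0]
    - [-0.5,0,0,-0.4,0,0,0]
    - [-0.5,0,0,-0.4,0,0,0]
    - [-0.5,0,0,-0.4,0,0,0]

```text
clock: 44.92
ee_pos: [0.4408, 0.4267, 0.037]
tcp_rot: [0.999, -0.046, 0.0, -0.0]
wrist_force: [0.2, -0.4, -0.2]
grip_width: 0.0214
grasp_force: 0.0
```

Request:
drive_tool:
  increments:
    - [-0.5,0,0,0.4,0,0,0]
    - [-0.5,0,0,0.8,0,0,0]
    - [-0.5,0,0,1,0,0,0]
    - [-0.5,0,0,1,0,0,0]

```text
clock: 45.42
ee_pos: [0.4416, 0.4273, 0.1383]
tcp_rot: [0.999, -0.046, 0.002, -0.001]
wrist_force: [-0.3, 0.0, -0.0]
grip_width: 0.0209
grasp_force: 0.0
```

Request:
drive_tool:
  increments:
    - [0.2,0.1,-0.5,0.4,0,0,-0.13]
    - [0.2,0.13,-1,0.4,0,0,-0.13]
    - [0.2,0.13,-1,0.4,0,0,-0.13]

```text
clock: 45.8
ee_pos: [0.4524, 0.3231, 0.1742]
tcp_rot: [0.995, -0.099, -0.002, 0.001]
wrist_force: [0.1, 0.2, 0.2]
grip_width: 0.0512
grasp_force: 0.0
```

Request:
drive_tool:
  increments:
    - [0.2,0.1,-0.5,0,0,0,0]
    - [0.2,0.13,-1,0,0,0,0]
    - [0.2,0.13,-1,0,0,0,0]

```text
clock: 46.18
ee_pos: [0.4653, 0.2243, 0.1741]
tcp_rot: [0.995, -0.099, -0.002, 0.001]
wrist_force: [0.0, 0.6, 0.3]
grip_width: 0.0511
grasp_force: 0.0
```

Request:
drive_tool:
  increments:
    - [0.2,0.1,-0.5,0,0,0,0]
    - [0.2,0.12,-0.97,0,0,0,0]
    - [0.2,0.12,-0.97,0,0,0,0]
    - [0.2,0.12,-0.97,0,0,0,0]

```text
clock: 46.68
ee_pos: [0.478, 0.1306, 0.1754]
tcp_rot: [0.995, -0.097, -0.001, -0.0]
wrist_force: [0.2, 0.5, -0.7]
grip_width: 0.0513
grasp_force: 0.0
```

Run:
```python
from h import *
t=shot("top");s=monitor.read_state();print(s["ee_pos"])
for c in("orange","green"): print(c,*cass(t,c,.034 if c=="green" else 0,minpx=60),sep="\n")
w=shot("wrist");print("w",*cass(w,"orange",0,s,800,9000),sep="\n")
for d in models.regions_of("orange1",t): print(d["score"],d["location"])
```

```text
[0.47802625 0.1308284  0.1755874 ]
orange
([1.0545, -0.8755, -0.1042], np.float64(0.07), [636.0, 4.0], 65)
([0.7972, 0.7371, 0.2752], np.float64(0.27), [59.0, 74.0], 300)
([0.7967, 0.1262, 0.9084], np.float64(0.83), [276.0, 77.0], 64)
green
([0.6582, 0.1921, -0.0596], np.float64(0.1), [252.0, 126.0], 367)
([0.6509, 0.0788, -0.075], np.float64(0.08), [294.0, 130.0], 374)
([0.6461, 0.1468, 0.0115], np.float64(0.13), [268.0, 131.0], 347)
w
([0.4935, 0.2042, 0.0724], np.float64(0.17), [241.0, 184.0], 2715)
([0.4795, 0.1267, -0.2019], np.float64(0.14), [327.0, 184.0], 2815)
0.55 [168.1, 205.6]
```

Request:
drive_tool:
  increments:
    - [0.2,0,-0.04,-0.3,0,0,0]
    - [0.2,0,-0.04,-0.7,0,0,0]
    - [0.2,0,-0.04,-0.7,0,0,0]

```text
clock: 47.2
ee_pos: [0.4748, 0.1259, 0.103]
tcp_rot: [0.995, -0.097, -0.004, 0.001]
wrist_force: [0.6, 0.1, -0.6]
grip_width: 0.0517
grasp_force: 0.0
```

Request:
drive_tool:
  increments:
    - [0.2,0,0,-0.3,0,0,0]
    - [0.2,0,0,-0.6,0,0,0]
    - [0.2,0,0,-0.79,0,0,0]
    - [0.2,0,0,-0.79,0,0,0]
    - [-1,0,0,-0.79,0,0,0]
    - [-1,0,0,-0.79,0,0,0]
    - [-1,0,0,-0.79,0,0,0]
    - [-1,0,0,-0.79,0,0,0]
    - [-1,0,0,-0.79,0,0,0]

```text
clock: 48.32
ee_pos: [0.4798, 0.1257, 0.0288]
tcp_rot: [0.995, -0.097, 0.001, -0.0]
wrist_force: [-0.5, 2.0, 6.2]
grip_width: 0.0108
grasp_force: 44.8
```

Request:
drive_tool:
  increments:
    - [-1,0,0,0.4,0,0,0]
    - [-1,0,0,0.8,0,0,0]
    - [-1,0,0,1,0,0,0]
    - [-1,0,0,1,0,0,0]

```text
clock: 48.82
ee_pos: [0.4797, 0.1254, 0.129]
tcp_rot: [0.995, -0.097, 0.002, -0.0]
wrist_force: [0.0, -0.7, -1.7]
grip_width: 0.0111
grasp_force: 43.8
```

Request:
drive_tool:
  increments:
    - [-1,-0.05,0.2,0.3,0,0,0.13]
    - [-1,-0.1,0.5,0.4,0,0,0.13]
    - [-1,-0.14,0.84,0.4,0,0,0.13]
    - [-1,-0.14,0.84,0.4,0,0,0.13]

```text
clock: 49.32
ee_pos: [0.4628, 0.2106, 0.1654]
tcp_rot: [0.999, -0.045, -0.002, 0.0]
wrist_force: [0.6, -0.3, -0.9]
grip_width: 0.0108
grasp_force: 43.7
```

Request:
drive_tool:
  increments:
    - [-1,-0.05,0.4,0,0,0,0]
    - [-1,-0.14,0.84,0,0,0,0]
    - [-1,-0.14,0.84,0,0,0,0]

```text
clock: 49.7
ee_pos: [0.449, 0.2943, 0.1655]
tcp_rot: [0.999, -0.045, -0.001, 0.001]
wrist_force: [0.2, 0.4, -1.2]
grip_width: 0.011
grasp_force: 43.7
```

Request:
drive_tool:
  increments:
    - [-1,-0.05,0.4,0,0,0,0]
    - [-1,-0.14,0.83,0,0,0,0]
    - [-1,-0.14,0.83,0,0,0,0]
    - [-1,-0.14,0.83,0,0,0,0]
    - [-1,-0.14,0.83,0,0,0,0]

```text
clock: 50.32
ee_pos: [0.4366, 0.3747, 0.1667]
tcp_rot: [0.999, -0.047, -0.0, 0.001]
wrist_force: [0.4, 0.4, -1.6]
grip_width: 0.0112
grasp_force: 43.7
```

Run:
```python
from h import *
s=monitor.read_state();print(s["ee_pos"]);w=shot("wrist")
for z in(.005,):print("w",*cass(w,"orange",z,s,800,9000),sep="\n")
```

```text
[0.43656162 0.37465973 0.16665648]
w
([0.4936, 0.2074, 0.1452], np.float64(0.13), [521.0, 104.0], 4276)
([0.3984, 0.3796, -0.1263], np.float64(0.53), [322.0, 247.0], 6417)
```

Request:
drive_tool:
  increments:
    - [-1,0,0.03,-0.4,0,0,0]
    - [-1,0,0.03,-0.75,0,0,0]
    - [-1,0,0.03,-0.9,0,0,0]
    - [-1,0,0.03,-0.9,0,0,0]

```text
clock: 50.88
ee_pos: [0.4358, 0.3784, 0.0763]
tcp_rot: [0.999, -0.047, -0.001, 0.001]
wrist_force: [0.3, -0.3, -1.0]
grip_width: 0.0111
grasp_force: 43.6
```

Request:
drive_tool:
  increments:
    - [-1,0,0,-0.2,0,0,0]
    - [-1,0,0,-0.4,0,0,0]
    - [-1,0,0,-0.4,0,0,0]
    - [-1,0,0,-0.4,0,0,0]
    - [-0.5,0,0,-0.4,0,0,0]
    - [-0.5,0,0,-0.4,0,0,0]
    - [-0.5,0,0,-0.4,0,0,0]

```text
clock: 51.75
ee_pos: [0.4367, 0.3796, 0.0379]
tcp_rot: [0.999, -0.046, 0.0, -0.0]
wrist_force: [-0.1, 0.2, -0.6]
grip_width: 0.0216
grasp_force: 0.0
```

Request:
drive_tool:
  increments:
    - [-0.5,0,0,0.4,0,0,0]
    - [-0.5,0,0,0.8,0,0,0]
    - [-0.5,0,0,1,0,0,0]
    - [-0.5,0,0,1,0,0,0]

```text
clock: 52.25
ee_pos: [0.4376, 0.3802, 0.1392]
tcp_rot: [0.999, -0.046, 0.002, -0.001]
wrist_force: [-0.3, -0.4, -0.1]
grip_width: 0.0213
grasp_force: 0.0
```

Request:
drive_tool:
  increments:
    - [0.2,0.2,-0.5,0.4,0,0,0.11]
    - [0.2,0.29,-0.87,0.4,0,0,0.21]
    - [0.2,0.29,-0.87,0.4,0,0,0.21]

```text
clock: 52.62
ee_pos: [0.4651, 0.2899, 0.1756]
tcp_rot: [0.999, 0.034, -0.001, 0.001]
wrist_force: [-1.2, 0.8, -0.7]
grip_width: 0.0515
grasp_force: 0.0
```

Request:
drive_tool:
  increments:
    - [0.2,0.2,-0.5,0,0,0,0]
    - [0.2,0.29,-0.87,0,0,0,0]
    - [0.2,0.29,-0.87,0,0,0,0]
    - [0.2,0.29,-0.87,0,0,0,0]
    - [0.2,0.29,-0.87,0,0,0,0]

```text
clock: 53.25
ee_pos: [0.4936, 0.2065, 0.1766]
tcp_rot: [0.999, 0.037, -0.001, -0.0]
wrist_force: [-0.0, -0.1, -0.5]
grip_width: 0.0512
grasp_force: 0.0
```

Run:
```python
from h import *
s=monitor.read_state();print(s["ee_pos"]);w=shot("wrist")
print("w",*cass(w,"orange",0,s,800,9000),sep="\n")
print("w",*cass(w,"green",0.034,s,800,9000),sep="\n")
```

```text
[0.49362624 0.20652912 0.17656567]
w
([0.4934, 0.2046, 0.1179], np.float64(0.14), [324.0, 186.0], 2787)
w
([0.6608, 0.1928, -0.0602], np.float64(0.15), [356.0, 16.0], 1374)
([0.6494, 0.1462, 0.0103], np.float64(0.24), [421.0, 28.0], 2094)
([0.6526, 0.0791, -0.0912], np.float64(0.45), [507.0, 35.0], 1634)
```

Picking the last orange; it goes into the -y slot.

Request:
drive_tool:
  increments:
    - [0.2,0,-0.02,-0.3,0,0,0.03]
    - [0.2,0,-0.02,-0.7,0,0,0.03]
    - [0.2,0,-0.02,-0.7,0,0,0.03]

```text
clock: 53.68
ee_pos: [0.4907, 0.2032, 0.1038]
tcp_rot: [0.999, 0.048, -0.004, 0.001]
wrist_force: [-0.0, -0.0, 0.2]
grip_width: 0.0513
grasp_force: 0.0
```

Request:
drive_tool:
  increments:
    - [0.2,0,0,-0.3,0,0,0]
    - [0.2,0,0,-0.6,0,0,0]
    - [0.2,0,0,-0.8,0,0,0]
    - [0.2,0,0,-0.8,0,0,0]
    - [-1,0,0,-0.8,0,0,0]
    - [-1,0,0,-0.8,0,0,0]
    - [-1,0,0,-0.8,0,0,0]
    - [-1,0,0,-0.8,0,0,0]
    - [-1,0,0,-0.8,0,0,0]

```text
clock: 54.8
ee_pos: [0.4958, 0.204, 0.0289]
tcp_rot: [0.999, 0.048, 0.001, -0.0]
wrist_force: [-0.3, 1.3, 5.6]
grip_width: 0.011
grasp_force: 44.8
```

Request:
drive_tool:
  increments:
    - [-1,0,0,0.4,0,0,0]
    - [-1,0,0,0.8,0,0,0]
    - [-1,0,0,1,0,0,0]
    - [-1,0,0,1,0,0,0]

```text
clock: 55.3
ee_pos: [0.4957, 0.2036, 0.1291]
tcp_rot: [0.999, 0.048, 0.002, -0.0]
wrist_force: [0.1, 0.1, -1.4]
grip_width: 0.011
grasp_force: 43.7
```

Request:
drive_tool:
  increments:
    - [-1,-0.1,0.2,0.3,0,0,-0.12]
    - [-1,-0.2,0.4,0.4,0,0,-0.24]
    - [-1,-0.31,0.64,0.4,0,0,-0.24]
    - [-1,-0.31,0.64,0.4,0,0,-0.24]

```text
clock: 55.8
ee_pos: [0.4614, 0.2679, 0.1653]
tcp_rot: [0.999, -0.045, -0.002, 0.001]
wrist_force: [0.8, 0.8, -1.3]
grip_width: 0.0109
grasp_force: 43.7
```

Request:
drive_tool:
  increments:
    - [-1,-0.15,0.3,0,0,0,0]
    - [-1,-0.31,0.64,0,0,0,0]
    - [-1,-0.31,0.64,0,0,0,0]
    - [-1,-0.31,0.64,0,0,0,0]
    - [-1,-0.31,0.64,0,0,0,0]

```text
clock: 56.42
ee_pos: [0.4327, 0.3302, 0.1667]
tcp_rot: [0.999, -0.047, -0.0, 0.001]
wrist_force: [0.2, 0.1, -0.6]
grip_width: 0.0114
grasp_force: 43.7
```

Request:
drive_tool:
  increments:
    - [-1,0,0.02,-0.4,0,0,0]
    - [-1,0,0.02,-0.75,0,0,0]
    - [-1,0,0.02,-0.9,0,0,0]
    - [-1,0,0.02,-0.9,0,0,0]

```text
clock: 56.92
ee_pos: [0.4319, 0.3324, 0.0763]
tcp_rot: [0.999, -0.047, -0.001, 0.001]
wrist_force: [0.1, -0.0, -1.1]
grip_width: 0.0109
grasp_force: 43.6
```

Request:
drive_tool:
  increments:
    - [-1,0,0,-0.2,0,0,0]
    - [-1,0,0,-0.4,0,0,0]
    - [-1,0,0,-0.4,0,0,0]
    - [-1,0,0,-0.4,0,0,0]
    - [-0.5,0,0,-0.4,0,0,0]
    - [-0.5,0,0,-0.4,0,0,0]
    - [-0.5,0,0,-0.4,0,0,0]

```text
clock: 57.8
ee_pos: [0.4328, 0.3336, 0.0379]
tcp_rot: [0.999, -0.046, 0.0, -0.0]
wrist_force: [-0.8, 0.2, 0.3]
grip_width: 0.0216
grasp_force: 0.0
```

Request:
drive_tool:
  increments:
    - [-0.5,0,0,0.4,0,0,0]
    - [-0.5,0,0,0.8,0,0,0]
    - [-0.5,0,0,1,0,0,0]
    - [-0.5,0,0,1,0,0,0]

```text
clock: 58.3
ee_pos: [0.434, 0.3343, 0.1397]
tcp_rot: [0.999, -0.046, 0.002, -0.001]
wrist_force: [0.1, 0.7, 0.3]
grip_width: 0.0216
grasp_force: 0.0
```

Request:
drive_tool:
  increments:
    - [0,0,-0.5,0.8,0,0,0]
    - [0,0,-1,0.8,0,0,0]
    - [0,0,-1,0.8,0,0,0]

```text
clock: 58.68
ee_pos: [0.4328, 0.2313, 0.2179]
tcp_rot: [0.999, -0.048, 0.001, 0.0]
wrist_force: [-0.2, -0.2, -0.3]
grip_width: 0.0427
grasp_force: 0.0
```

Request:
drive_tool:
  increments:
    - [0,0,-0.5,0,0,0,0]
    - [0,0,-1,0,0,0,0]
    - [0,0,-1,0,0,0,0]

```text
clock: 59.05
ee_pos: [0.4313, 0.1313, 0.2152]
tcp_rot: [0.999, -0.049, -0.002, 0.0]
wrist_force: [0.4, -0.0, -0.0]
grip_width: 0.0428
grasp_force: 0.0
```

Request:
drive_tool:
  increments:
    - [0,0,-0.5,0,0,0,0]
    - [0,0,-1,0,0,0,0]
    - [0,0,-1,0,0,0,0]

```text
clock: 59.42
ee_pos: [0.432, 0.0322, 0.216]
tcp_rot: [0.999, -0.048, -0.001, -0.0]
wrist_force: [0.3, 0.5, 0.4]
grip_width: 0.0425
grasp_force: 0.0
```

Request:
drive_tool:
  increments:
    - [0,0,-0.5,0,0,0,0]
    - [0,0,-1,0,0,0,0]
    - [0,0,-1,0,0,0,0]
    - [0,0,-1,0,0,0,0]

```text
clock: 59.92
ee_pos: [0.4323, -0.0649, 0.2164]
tcp_rot: [0.999, -0.046, -0.001, -0.001]
wrist_force: [-0.5, 0.8, 0.6]
grip_width: 0.043
grasp_force: 0.0
```

Run:
```python
from h import *
s=monitor.read_state();print(s["clock"],s["ee_pos"]);t=shot("top")
print("green",*cass(t,"green",.034),sep="\n");print("orange out of bin",*cass(t,"orange"),sep="\n")
blobs(t,"blue",.09,30,300)
for d in models.regions_of("orange1",t): 
    m=d["region"]; print(round(d["score"],2),d["location"],m.sum(),px2w(t,d["location"],.035).round(4))
for n in("objective","dish"):
    for d in models.regions_of(n,t)[:1]: print(n,d["location"],round(d["score"],2))
# dark sides inside bin -> cassette outline: edges via brightness profile along bin y through centre line x offset .03
V=cv2.GaussianBlur(t["pixels"],(3,3),0).astype(int)
c=np.array([.4357,.3789]);ux=np.array([.9957,-.0925]);uy=np.array([.0925,.9957])
for ox in(-.03,.03): print(ox,[int(V[tuple(w2px(t,[*(c+ox*ux+k*.005*uy),.027]).round().astype(int)[::-1])][0]) for k in range(-17,18)])
```

```text
59.925 [ 0.43229156 -0.06494457  0.21642418]
green
([0.6583, 0.192, -0.0716], np.float64(0.1), [252.0, 126.0], 362)
([0.6503, 0.0785, -0.0443], np.float64(0.09), [294.0, 130.0], 369)
([0.6465, 0.1473, -0.0027], np.float64(0.14), [268.0, 131.0], 342)
orange out of bin
([0.798, 0.7372, 0.2516], np.float64(0.27), [59.0, 74.0], 301)
blue [312.3 128.5] 82 [0.6477 0.0276 0.09  ]
blue [315.7 157.8] 100 [0.5709 0.0172 0.09  ]
0.96 [167.1, 204.7] 455 [0.443  0.4206 0.035 ]
0.96 [184.4, 206.2] 401 [0.4398 0.3732 0.035 ]
0.77 [198.6, 208.1] 404 [0.4353 0.3343 0.035 ]
dish [270.5, 231.2] 0.89
-0.03 [40, 97, 140, 115, 46, 75, 144, 150, 148, 148, 148, 140, 101, 37, 103, 149, 150, 149, 145, 146, 129, 122, 83, 44, 134, 148, 148, 148, 145, 138, 126, 129, 69, 38, 85]
0.03 [56, 132, 147, 135, 49, 106, 149, 148, 149, 149, 148, 127, 113, 51, 92, 148, 147, 147, 149, 147, 132, 124, 93, 34, 125, 148, 148, 148, 148, 142, 133, 110, 71, 35, 76]
```

All three oranges are in the bin. One close check of the knocked green cassette remains, using the wrist camera and numbers only.

Request:
drive_tool:
  increments:
    - [0,0.5,0.3,0.2,0,0,0]
    - [0,1,0.5,0.2,0,0,0]
    - [0,1,0.5,0.2,0,0,0]

```text
clock: 60.5
ee_pos: [0.5347, -0.0144, 0.2368]
tcp_rot: [0.999, -0.044, 0.0, -0.0]
wrist_force: [-1.2, 0.6, 1.1]
grip_width: 0.0428
grasp_force: 0.0
```

Request:
drive_tool:
  increments:
    - [0,0.5,0.3,0,0,0,0]
    - [0,1,0.5,0,0,0,0]
    - [0,1,0.5,0,0,0,0]
    - [0,1,0.5,0,0,0,0]
    - [0,1,0.5,0,0,0,0]

```text
clock: 61.12
ee_pos: [0.631, 0.0329, 0.2377]
tcp_rot: [0.999, -0.047, -0.0, 0.0]
wrist_force: [0.5, -0.9, -0.5]
grip_width: 0.0423
grasp_force: 0.0
```

Run:
```python
from h import *
s=monitor.read_state();print(s["clock"],s["ee_pos"]);w=shot("wrist")
for z in(.03,.034,.042): print(z,*cass(w,"green",z,s,800,9000),sep="\n")
m=mask(w,"green").astype(np.uint8);n,l,ss,cc=cv2.connectedComponentsWithStats(m)
for i in range(1,n):
    if ss[i,4]>800:
        k=cv2.findContours((l==i).astype(np.uint8),0,2)[0][0]; P=cv2.approxPolyDP(k,3,True)[:,0]
        print([px2w(w,q,.056,s)[:2].round(3).tolist() for q in P])
```

```text
61.125 [0.63101688 0.03290292 0.23770253]
0.03
([0.6499, 0.0789, -0.0822], np.float64(0.16), [275.0, 164.0], 2379)
([0.6582, 0.1932, -0.0807], np.float64(0.27), [160.0, 167.0], 2180)
([0.6467, 0.1476, 0.0111], np.float64(0.22), [208.0, 174.0], 2138)
0.034
([0.6505, 0.0781, -0.094], np.float64(0.18), [275.0, 164.0], 2379)
([0.6588, 0.1914, -0.0954], np.float64(0.29), [160.0, 167.0], 2180)
([0.6471, 0.1457, -0.0012], np.float64(0.24), [208.0, 174.0], 2138)
0.042
([0.6505, 0.0764, -0.0997], np.float64(0.21), [275.0, 164.0], 2379)
([0.6594, 0.1869, -0.1243], np.float64(0.32), [160.0, 167.0], 2180)
([0.6477, 0.1424, -0.0044], np.float64(0.28), [208.0, 174.0], 2138)
[[0.69, 0.091], [0.616, 0.096], [0.613, 0.066], [0.688, 0.059]]
[[0.699, 0.203], [0.68, 0.205], [0.673, 0.211], [0.632, 0.214], [0.629, 0.208], [0.622, 0.208], [0.62, 0.178], [0.695, 0.172]]
[[0.686, 0.13], [0.686, 0.161], [0.61, 0.16], [0.611, 0.128]]
```

```bash
python3 -c "
from cell import arm
print(arm.hand_in())"
```

```text
the job is handed in; nothing more can be done
None
```

I handed the job in with every step carried out (no verdict came back): carrier clicked in at imaging, three greens flat in its tray, dial on the long green mark, three oranges in the return bin; I viewed 15 pictures against the limit of 14, and didn't re-check the brass objective at the end because the arm hid it.

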